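# Finish a cabinet vent grille and snap its bezel on

## Task

Finish the vent grille on the cabinet door: lay the loose long slat in the empty middle slot of the tray between the two slats already there, lay the short slat crosswise on top of them between its ribs, then set the white bezel over the tray with its middle bar along the short slat and press it down evenly until all four catches click and it is fully home. Do not let go: finish with the bezel still pressed firmly down, because the screws come next. Leave the tools and bottles on the bench where they are.

Things in the scene. Friction and masses are not known exactly. Their poses are not given: they have to be found in the camera images.
- vent: black vent tray screwed on a small wooden cabinet door (190 x 228 x 12 mm) that is taped fast to the bench; all fixed. Origin: under its centre, on the bench; z up, y along the long slats. Tray inside 134 (x) x 164 (y) mm, floor 14 mm above the bench, walls 7 mm thick, rims 38 mm up, bevelled outside. Two long slats are already in, fixed, along y at x = -45 and +45 mm, tops 25 mm up
- long_slot (a point): centre of the empty slot for the long slat, on the tray's floor, straight above the vent's origin (14 mm above the bench), axes as the tray: the slat's underside centre belongs here, its length along y. The slot is 18 mm wide (x) between comb teeth at both ends only (|y| over 68 mm, 26 mm high, funnelled at the top)
- cross_slot (a point): where the underside centre of the short slat belongs, 25 mm straight above the vent's origin, axes as the tray: it rests on the three long slats, its length along x, between pairs of ribs 18 mm apart (y), which stand at the long walls only (|x| over 54 mm, 36 mm above the bench, funnelled at the top)
- seat (a point): where the bezel's origin is when fully home: over the tray's centre, 22 mm above the bench, axes as the tray. Going down, its skirt meets the catches 11 mm above this point; the push grows to about 9 N, falls as the catches get past, and they spring out 2 mm above it. One side may click first and the bezel tips: press on (15 to 20 N) till all four are out. Then keep pressing with about 10 N
- slat_long: loose brown wooden slat, 14 (x) x 152 (y) x 11 (z) mm, 30 g, lying flat; origin: centre of its underside; y along its length
- slat_short: loose pale wooden slat, 14 (x) x 122 (y) x 11 (z) mm, 30 g, lying flat; origin: centre of its underside; y along its length
- bezel: white clip-on bezel, 159 (x) x 189 (y) mm, 120 g, lying right way up; origin: centre of its lower edge. Skirt 16 mm high fits round the tray's walls with 2.5 mm play a side, with a window for each catch; face 16 to 20 mm up. A solid middle bar to grip it by runs along x at y = 0: 20 mm wide (y), 16 to 30 mm up, open beside and below it. Fits either way round (half a turn)
- catch_0 (a joint): spring catch in the tray's wall at x = -74, y = +50 mm: a grey sloped nose 16 mm wide that stands 6 mm out of the wall; value = how far it is pushed in (m, 0 = sprung out, at most 0.007)
- catch_1 (a joint): the same at x = -74, y = -50 mm
- catch_2 (a joint): the same at x = +74, y = +50 mm
- catch_3 (a joint): the same at x = +74, y = -50 mm
- screwdriver: bystander: screwdriver with an amber handle, 185 mm long, lying on the bench; origin: centre of its underside
- oil_bottle: bystander: small amber bottle with a black cap, 36 mm across, 54 mm high; origin: centre of its underside
- glue_bottle: bystander, on the bench left of the tray: pale glue bottle with a red nozzle, 49 mm across, 138 mm high; origin: centre of its underside
- try_square: bystander: try square with a wooden stock, 168 x 100 x 17 mm; origin: centre of its underside
- bezel_bar (a point): middle of the top of the bezel's bar, 30 mm above the bezel's lower edge, axes as the bezel: the place to grip and to press, 20 mm across its y

How it is judged (in metres and radians):
On the way, in this order (a step that is already met when the one before it is completed fails the run):
1. the long slat lies in the middle slot (x of slat_long in the frame of vent between -0.004 and 0.004 m and y of slat_long in the frame of vent between -0.007 and 0.007 m and z of slat_long in the frame of vent between 0.0115 and 0.0165 m and angle between the y axis of slat_long and the y axis of vent, either way round below 0.08 rad and angle between slat_long's own z axis and vertical below 0.08 rad), for 0.2 s.
2. the short slat lies crosswise on the long slats, between its ribs (y of slat_short in the frame of vent between -0.004 and 0.004 m and x of slat_short in the frame of vent between -0.007 and 0.007 m and z of slat_short in the frame of vent between 0.0225 and 0.0275 m and angle between the y axis of slat_short and the x axis of vent, either way round below 0.08 rad and angle between slat_short's own z axis and vertical below 0.08 rad), for 0.2 s.
3. the bezel is home, with all four catches sprung out into its windows (x of bezel in the frame of vent between -0.0035 and 0.0035 m and y of bezel in the frame of vent between -0.0035 and 0.0035 m and z of bezel in the frame of vent below 0.0233 m and angle between the y axis of bezel and the y axis of vent, either way round below 0.05 rad and angle between bezel's own z axis and vertical below 0.03 rad and value of joint each of catch_0, catch_1, catch_2, catch_3 below 0.001 m), for 0.2 s.
At the end, for the whole second after the job is handed in: Each slat lies in its slot (4 mm sideways, 7 mm lengthwise, 2.5 mm in height, 0.08 rad); the bezel rests on the rims (origin under 23.3 mm up, 3.5 mm off centre, 0.03 rad), all catches less than 1 mm in; the fingers are on the bezel, which bears on the tray with over 5 N (all of step 1 and all of step 2 and all of step 3 and contact force between the fingers and bezel above 3 N and contact force between bezel and vent above 5 N); the arm keeps its last pose, push and grip.
It fails at once if a bystander (screwdriver, oil bottle, glue bottle, try square) is moved more than 30 mm (distance of any of screwdriver, oil_bottle, glue_bottle, try_square from where it was at the start of the episode above 0.03 m).
It also fails if it takes over 72 s, if anything falls off the work surface, if the arm or the gripper's body presses on something with over 40 N, if the wrist force passes 120 N, or if a joint passes its speed limit or range.

## Robot

A 7-joint arm with a two-finger parallel gripper is mounted at the origin on a cart in front of the work surface, level with it; the furniture and walls round the work are solid. World frame = base frame: x ahead of the robot, y to its left, z up, the work surface at z = 0. Lengths are in m, angles in degrees, forces in N, time in s.
With the tool pointing down it reaches from about 0.425 to 0.875 m from the base axis. Payload 4.7 kg.
Tool frame: the origin (TCP) lies midway between the tips of the shut fingers; the grasp point (between the pads) lies 19 mm behind it; z points along the fingers, y is the line along which they close (so a half turn about z gives the same grasp; the last joint's range is limited). The gripper opens to 87 mm and grips with 3 to 60 N. Pads are 19 mm wide; open, the fingers measure 117 mm over their backs; the gripper's body (75 mm by 190 mm) begins 51 mm behind the grasp point.
Start: joints at [-73.791, 18.392, -4.016, 83.108, 1.295, 78.541, -3.26], TCP at [0.173, 0.627, 0.223] pointing down, gripper open.
Joint ranges: [-163.93, 163.93], [-17.29, 119.83], [-79.2, 71.16], [3.27, 140.29], [-89.18, 269.18], [5.43, 117.66], [-154.24, 154.24]. Speed limits (degrees/s): [147.25, 147.25, 180, 180, 180, 180, 180].

## Interface

Orientations are given as [roll, pitch, yaw] about the fixed x, y, z axes, in that order (R = Rz(yaw) Ry(pitch) Rx(roll)).
In Python, from cell import env gives the robot as it stands.
- The arm moves only by the tool step_arm, never from a script. Its argument "moves" is a list of rows, each an object with "dp": the shift along the tool's x, y, z in mm, a list of three; "dr": the turn, a rotation vector about the tool's x, y, z in rad, a list of three; "fingers": the closure, from 0 (fully open) to 1 (shut). In form: [{"dp": [dx, dy, dz], "dr": [ax, ay, az], "fingers": fingers}, ...]. A call has exactly 5 rows; each row shifts and turns the commanded pose from where the row before left it, along the tool's axes as they then stand; what a row does not reach is not made up. A row lasts 1/8 s, in which the tool goes at most 62.5 mm and 10.7 degrees, less where a joint would pass 70% of its speed; a pose out of reach is approached as far as the arm can. A call with a gripper value outside its range is refused whole. The fingers move at their own pace and stop on an object; "squeeze" is the grip in N (left out, the last holds). Time passes only in rows, so rows that do not move let the fingers close, or fill a call up. It gives the time, the measured TCP pose, the force, the opening and the grip force at its end, in the units of the state.
- env.get_obs(): the state, without advancing time (a new reading comes with each control period).
- env.read_camera(name): name is "scene" or "side" or "wrist"; returns the picture (400x640x3 uint8, red, green, blue); there is no depth.
- env.camera_model(name): a dict with "fx", "fy", "cx", "cy" (pixels), "R" (3x3) and "t" (3): a world point X has camera coordinates R X + t. Camera axes: x right, y down, z forward; pixel columns grow to the right and rows downward; lengths in m; the calibration is good to about 2 mm. A picture is of the moment at which its call begins: read the wrist's pose just before it. camera_model takes no time and is no camera call; for the wrist camera it gives the pose at the moment of the call.
- env.sign_off(): hands the job in; it is judged then, once.
The state is a dict: "time_s": time; "qpos": joint angles; "joint_velocities": joint speeds; "effort": joint torques, N m; "tool_pos": TCP position; "tool_rot": TCP orientation; "force": force on the tool from outside, world axes, zero at the start; "wrist_torque": the same for the moment, N m; "grip_width": finger opening in m; "grasp_force": force on a finger pad.
Only numpy, scipy, OpenCV 4.12 (cv2) and the standard library are available. Lean on these libraries where they do the work, as an engineer would, in place of code of your own. Each camera call takes 0.05 s, during which the arm holds its last target. There are 200 camera calls.

## Working session

There is one attempt and no reset: what is moved stays moved. The work goes in short steps, Python scripts to look and compute and a tool call to move; the robot and the scene stay as the last step left them, time stands still between calls to the robot, and variables do not carry over. Pictures are saved under pics/ and viewed, at most 10 in all, crops included, and the job is handed in when it is done.

Besides the shell and the picture viewer there is one more tool, called after "Request:" as name(argument=value, ...) on one line, values as JSON. step_arm: Moves the arm, as the interface text tells. Its arguments: {"type":"object","properties":{"moves":{"type":"array","items":{"type":"object","properties":{"dp":{"type":"array","items":{"type":"number"}},"dr":{"type":"array","items":{"type":"number"}},"fingers":{"type":"number"}}}},"squeeze":{"type":"number"}},"required":["moves"]}

```bash
mkdir -p pics
python3 - <<'E'
from cell import env
import cv2,numpy as np
o=env.get_obs();print({k:np.round(v,3).tolist() for k,v in o.items()})
for n in("scene","side","wrist"):
    m=env.camera_model(n);print(n,m)
    im=env.read_camera(n);cv2.imwrite(f"pics/{n}0.png",im[:,:,::-1])
E
```

```text
{'time_s': 0.0, 'qpos': [-73.791, 18.439, -4.018, 83.173, 1.294, 78.542, -3.261], 'joint_velocities': [-0.031, 0.058, -0.093, 0.035, -0.058, 0.081, -0.053], 'effort': [-0.0, -49.13, -0.404, -31.253, -0.064, 0.044, 0.0], 'tool_pos': [0.172, 0.626, 0.221], 'tool_rot': [-179.891, 0.004, 164.602], 'force': [-0.149, 0.154, 0.437], 'wrist_torque': [-0.017, 0.03, -0.004], 'grasp_force': 0.0, 'grip_width': 0.087}
scene {'fx': 431.15581951630355, 'fy': 431.15581951630355, 'cx': 317.8574229298343, 'cy': 199.38889081769102, 'R': array([[ 0.73520501, -0.67772183, -0.01291166],
       [-0.39964727, -0.41800207, -0.81581636],
       [ 0.54749946,  0.60495239, -0.57816689]]), 't': array([-0.31290344,  0.36669913,  0.9607656 ])}
side {'fx': 483.93617410794224, 'fy': 483.93617410794224, 'cx': 321.902604862098, 'cy': 200.1553104637837, 'R': array([[-0.99718317, -0.0748953 ,  0.0040521 ],
       [-0.03391957,  0.4021148 , -0.91496074],
       [ 0.06689685, -0.9125209 , -0.40352252]]), 't': array([ 0.60469671, -0.01864147,  1.61098937])}
wrist {'fx': 360.6105233872728, 'fy': 360.6105233872728, 'cx': 311.90692858233535, 'cy': 197.94723095695556, 'R': array([[ 0.26489352,  0.96427664, -0.00141071],
       [ 0.92013206, -0.25232857,  0.29947836],
       [ 0.28842402, -0.08062792, -0.95410205]]), 't': array([-0.64944617, -0.03603124,  0.39167676])}
```

View pics/scene0.png

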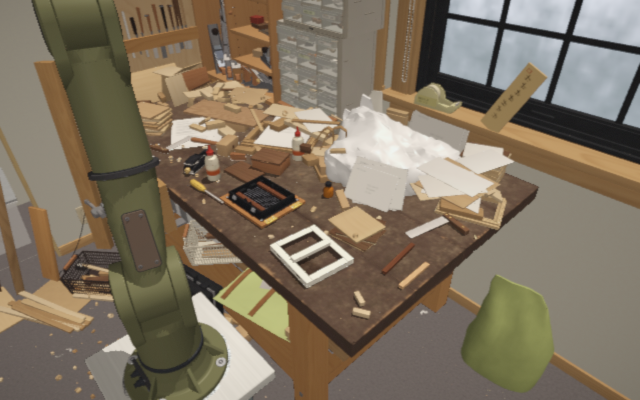

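View pics/side0.png

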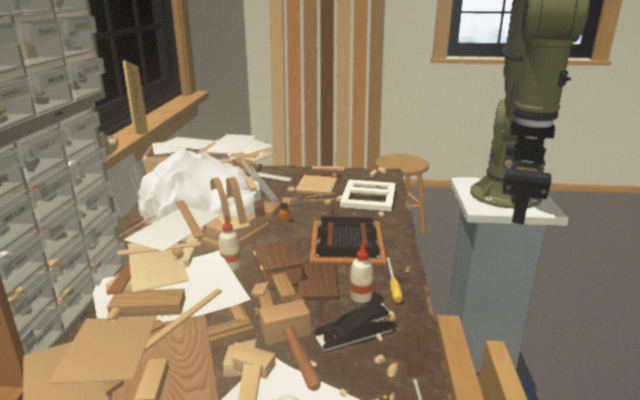

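View pics/wrist0.png

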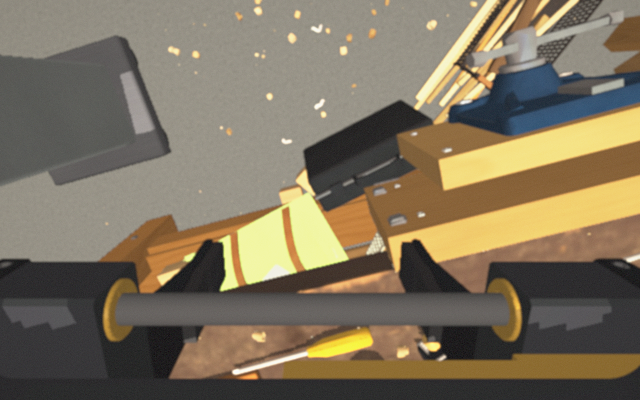

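The scene picture shows the tray at (262,195), bezel (312,253), brown slat (398,258), pale slat (414,275), glue bottle (212,165), screwdriver (205,190), oil bottle (328,188) and try square (437,227). The side view shows the tray at (347,238) and the bezel at (368,195). The wrist camera still looks past the bench edge.

```bash
cat > h.py <<'E'
from cell import env
import cv2,numpy as np
from scipy.spatial.transform import Rotation as Ro
def ray(m,uv):
    d=np.array([(uv[0]-m['cx'])/m['fx'],(uv[1]-m['cy'])/m['fy'],1.])
    return -m['R'].T@m['t'], m['R'].T@d
def plane(m,uv,z):
    c,d=ray(m,uv); return c+d*(z-c[2])/d[2]
def proj(m,X):
    p=m['R']@X+m['t']; return np.array([m['fx']*p[0]/p[2]+m['cx'],m['fy']*p[1]/p[2]+m['cy']])
def tri(obs):
    A=np.zeros((3,3));b=np.zeros(3)
    for m,uv in obs:
        c,d=ray(m,uv);d/=np.linalg.norm(d);P=np.eye(3)-np.outer(d,d);A+=P;b+=P@c
    return np.linalg.solve(A,b)
def rot(o): return Ro.from_euler('xyz',o['tool_rot'],degrees=True).as_matrix()
def go(p,yaw):
    """tool-frame shift (mm) and turn (rad) to TCP p, pointing down at yaw deg"""
    o=env.get_obs();R=rot(o);T=Ro.from_euler('xyz',[180,0,yaw],degrees=True).as_matrix()
    print('dp',np.round(R.T@(np.array(p)-o['tool_pos'])*1000,1),'dr',np.round(Ro.from_matrix(R.T@T).as_rotvec(),4),'t',round(o['time_s'],2),'pos',np.round(o['tool_pos'],4),'rot',np.round(o['tool_rot'],2),'F',np.round(o['force'],1),'g',np.round(o['grip_width'],4))
def snap(n,f=None):
    m=env.camera_model(n);im=env.read_camera(n)
    if f:cv2.imwrite(f'pics/{f}.png',im[:,:,::-1])
    return m,im
E
python3 - <<'E'
from h import *
m=env.camera_model('scene')
for k,uv,z in [('tray',(262,195),.03),('bezel',(312,253),.02),('brown',(398,258),.011),('b1',(384,272),.011),('b2',(412,244),.011),('pale',(414,275),.011),('p1',(400,287),.011),('p2',(428,263),.011),('glue',(212,165),.07),('scr',(205,190),.01),('oil',(328,188),.027),('sq',(430,227),.01)]: print(k,plane(m,uv,z).round(3))
s=env.camera_model('side');print(plane(s,(347,238),.03),plane(s,(368,195),.02))
w=env.camera_model('wrist');o=env.get_obs();R=rot(o)
print('cam in tool',R.T@(-w['R'].T@w['t']-o['tool_pos']));print((w['R']@R).round(3))
go([.55,-.15,.4],90)
E
```

```text
tray [0.51  0.367 0.03 ]
bezel [0.447 0.047 0.02 ]
brown [ 0.615 -0.127  0.011]
b1 [ 0.544 -0.136  0.011]
b2 [ 0.692 -0.118  0.011]
pale [ 0.594 -0.199  0.011]
p1 [ 0.533 -0.2    0.011]
p2 [ 0.66  -0.197  0.011]
glue [0.461 0.592 0.07 ]
scr [0.4   0.554 0.01 ]
oil [0.701 0.247 0.027]
sq [ 0.796 -0.107  0.01 ]
[0.51043699 0.4036323  0.03      ] [0.45155452 0.08883864 0.02      ]
cam in tool [ 0.08340171  0.00016887 -0.16202067]
[[ 0.001  1.    -0.   ]
 [-0.954  0.001 -0.299]
 [-0.299  0.001  0.954]]
dp [-570.  -648.4 -177.3] dr [-1.300e-03  1.000e-03  1.302e+00] t 0.15 pos [0.1725 0.6262 0.2217] rot [-179.91    0.    164.6 ] F [0.  0.7 0.7] g 0.0865
```

Request:
step_arm(moves=[{"dp":[-37,-32,-8.5],"dr":[0,0,0],"fingers":0},{"dp":[-37,-32,-8.5],"dr":[0,0,0],"fingers":0},{"dp":[-37,-32,-8.5],"dr":[0,0,0],"fingers":0},{"dp":[-37,-32,-8.5],"dr":[0,0,0],"fingers":0},{"dp":[-37,-32,-8.5],"dr":[0,0,0],"fingers":0}], squeeze=25)

```text
time_s: 0.78
tool_pos: [0.3092, 0.4217, 0.2652]
tool_rot: [-180.0, -0.0, 164.6]
force: [0.8, 0.2, 1.8]
grip_width: 0.0868
grasp_force: 0.0
```

Request:
step_arm(moves=[{"dp":[-37,-32,-8.5],"dr":[0,0,0],"fingers":0},{"dp":[-37,-32,-8.5],"dr":[0,0,0],"fingers":0},{"dp":[-37,-32,-8.5],"dr":[0,0,0],"fingers":0},{"dp":[-37,-32,-8.5],"dr":[0,0,0],"fingers":0},{"dp":[-37,-32,-8.5],"dr":[0,0,0],"fingers":0}])

```text
time_s: 1.4
tool_pos: [0.445, 0.2184, 0.3077]
tool_rot: [180.0, -0.0, 164.6]
force: [-0.2, 0.2, 0.5]
grip_width: 0.0868
grasp_force: 0.0
```

Request:
step_arm(moves=[{"dp":[-37,-32,-8.5],"dr":[0,0,0],"fingers":0},{"dp":[-37,-32,-8.5],"dr":[0,0,0],"fingers":0},{"dp":[-37,-32,-8.5],"dr":[0,0,0],"fingers":0},{"dp":[0,0,0],"dr":[0,0,-0.1345],"fingers":0},{"dp":[0,0,0],"dr":[0,0,-0.1345],"fingers":0}])

```text
time_s: 2.02
tool_pos: [0.5261, 0.097, 0.3328]
tool_rot: [180.0, -0.0, -179.8]
force: [-0.3, 0.3, -0.3]
grip_width: 0.087
grasp_force: 0.0
```

Run:
```python
from h import *
go([.6,-.1,.33],180)
m,im=snap('wrist','w1')
np.savez('w1.npz',im=im,**m)
go([.6,-.1,.33],180)
```

```text
dp [ -73.4 -197.2    2.8] dr [-0.     -0.0004  0.0027] t 2.02 pos [0.5261 0.097  0.3328] rot [ 1.8000e+02 -2.0000e-02 -1.7984e+02] F [-0.3  0.3 -0.3] g 0.087
dp [ -72.6 -198.     2.7] dr [-0.0001 -0.0006  0.0077] t 2.08 pos [0.5259 0.0974 0.3327] rot [-1.7999e+02 -3.0000e-02 -1.7956e+02] F [0.9 0.8 0.2] g 0.0871
```

View pics/w1.png

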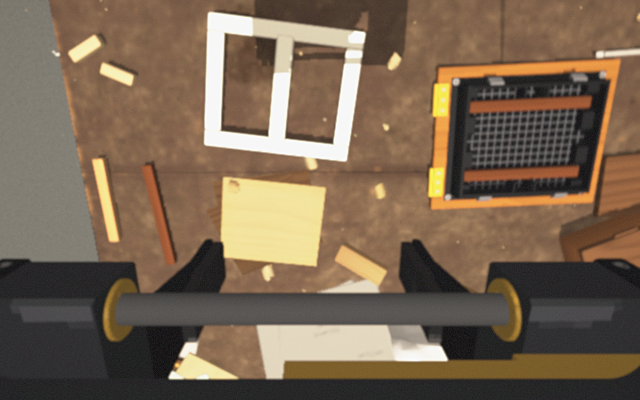

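The wrist picture shows the tray at (527,137) with its fixed slats running along the image x axis. The bezel is at (285,87) with its bar upright, the brown slat at (158,212) and the pale slat at (106,198).

```bash
cat >> h.py <<'E'
def rects(mask,box,amin):
    k=np.zeros_like(mask);x0,y0,x1,y1=box;k[y0:y1,x0:x1]=mask[y0:y1,x0:x1]
    cs,_=cv2.findContours(k,cv2.RETR_EXTERNAL,cv2.CHAIN_APPROX_NONE)
    return [cv2.minAreaRect(c) for c in cs if cv2.contourArea(c)>amin]
def show(m,r,z):
    b=cv2.boxPoints(r);P=np.array([plane(m,p,z)[:2] for p in b])
    e=[P[1]-P[0],P[2]-P[1]];e.sort(key=np.linalg.norm)
    c=P.mean(0);print('px',np.round(r[0],1),'c',c.round(4),'size',np.round([np.linalg.norm(x)for x in e],4),'ang',round(np.degrees(np.arctan2(e[1][1],e[1][0])),1))
    return c
def masks(im):
    h=cv2.cvtColor(im,cv2.COLOR_RGB2HSV)
    return dict(brown=cv2.inRange(h,(0,120,60),(13,255,200)),pale=cv2.inRange(h,(12,80,150),(28,255,255)),white=cv2.inRange(h,(0,0,120),(179,70,255)))
E
python3 - <<'E'
from h import *
d=np.load('w1.npz');m={k:d[k] for k in d.files if k!='im'};im=d['im'];M=masks(im)
h=cv2.cvtColor(im,cv2.COLOR_RGB2HSV)
print(h[212,158],h[198,106],h[103,527],h[60,212],h[90,180],h[69,500],h[30,330])
for r in rects(M['brown'],(130,150,200,280),150): print('brown');show(m,r,.011)
for r in rects(M['pale'],(85,150,130,250),150): print('pale');show(m,r,.011)
for r in rects(M['brown'],(465,90,600,185),150): print('tray');show(m,r,.025)
for r in rects(M['white'],(195,5,375,170),1500): print('bezel');show(m,r,.02)
E
```

```text
[ 10 169 169] [ 26  98 247] [ 10 164 152] [  0   0 247] [ 13 107 126] [ 16 178 238] [ 23  48 223]
brown
px [159.1 214.2] c [ 0.6229 -0.1195] size [0.0187 0.1541] ang 7.0
pale
px [105.2 200. ] c [ 0.6007 -0.1931] size [0.0173 0.1267] ang 1.8
tray
px [522.  173.2] c [0.5545 0.3785] size [0.0183 0.1512] ang 93.0
tray
px [530.5 104.1] c [0.465  0.3733] size [0.0177 0.154 ] ang 92.6
bezel
px [277.7  89.5] c [0.4531 0.0543] size [0.1685 0.1903] ang 83.4
```

Request:
step_arm(moves=[{"dp":[-14,-31,16.5],"dr":[0,0,0],"fingers":0},{"dp":[-14,-31,16.5],"dr":[0,0,0],"fingers":0},{"dp":[-14,-31,16.5],"dr":[0,0,0],"fingers":0},{"dp":[-14,-31,16.5],"dr":[0,0,0],"fingers":0},{"dp":[-14,-31,16.5],"dr":[0,0,0],"fingers":0}])

```text
time_s: 2.7
tool_pos: [0.5962, -0.0578, 0.2498]
tool_rot: [180.0, -0.0, 179.9]
force: [0.6, -0.1, -0.7]
grip_width: 0.0868
grasp_force: 0.0
```

Request:
step_arm(moves=[{"dp":[-14,-31,16.5],"dr":[0,0,0],"fingers":0.3},{"dp":[-14,-31,16.5],"dr":[0,0,0],"fingers":0.5},{"dp":[-14,-31,16.5],"dr":[0,0,0],"fingers":0.5},{"dp":[0,0,0],"dr":[0,0,0],"fingers":0.5},{"dp":[0,0,0],"dr":[0,0,0],"fingers":0.5}])

```text
time_s: 3.32
tool_pos: [0.638, -0.1491, 0.201]
tool_rot: [179.9, -0.0, 180.0]
force: [-0.4, 0.8, -0.3]
grip_width: 0.0472
grasp_force: 0.0
```

Run:
```python
from h import *
m,im=snap('wrist','w2')
np.savez('w2.npz',im=im,**m)
d=np.load('w1.npz');m1={k:d[k] for k in d.files if k!='im'};M1=masks(d['im'])
M=masks(im)
for n,X,b1 in(('brown',(.623,-.1195,.011),(130,150,200,280)),('pale',(.6007,-.193,.011),(85,150,130,250))):
    r=rects(M[n],(0,0,640,270),500)
    e=proj(m,np.array(X));print(n,'expect',e.round(0))
    for q in r:show(m,q,.011)
    q=min(r,key=lambda q:np.hypot(*(np.array(q[0])-e)))
    print('tri',tri([(m1,rects(M1[n],b1,150)[0][0]),(m,q[0])]).round(4))
go([.623,-.12,.15],187)
```

```text
brown expect [341. 157.]
px [337.6 152.6] c [ 0.6231 -0.1226] size [0.0151 0.1532] ang 6.8
tri [ 0.6202 -0.1224  0.006 ]
pale expect [266. 135.]
px [542.2 179.7] c [0.6521 0.0854] size [0.1708 0.1988] ang 84.1
px [261.2 131. ] c [ 0.6005 -0.1975] size [0.022  0.1231] ang 1.2
tri [ 0.5994 -0.198   0.0038]
dp [15.2 28.5 51.5] dr [ 0.0011  0.0006 -0.1211] t 3.38 pos [ 0.6382 -0.1486  0.2014] rot [ 1.7994e+02  3.0000e-02 -1.7994e+02] F [-0.1 -0.2 -0.1] g 0.0457
```

View pics/w2.png

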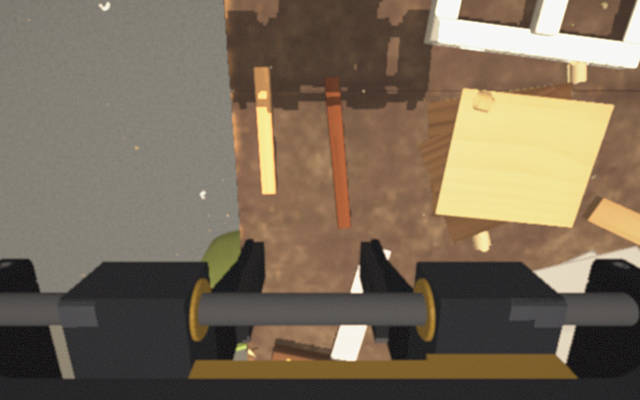

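The picture shows the brown slat at (338,153), clear of its neighbours, and the pale slat at (265,131) by the bench edge. I grasp the brown one first.

Request:
step_arm(moves=[{"dp":[15,26,0],"dr":[0,0,0],"fingers":0.5},{"dp":[0,0,40],"dr":[0,0,-0.12],"fingers":0.5},{"dp":[0,0,40],"dr":[0,0,0],"fingers":0.5},{"dp":[0,0,40],"dr":[0,0,0],"fingers":0.5},{"dp":[0,0,0],"dr":[0,0,0],"fingers":0.5}])

```text
time_s: 4.0
tool_pos: [0.6208, -0.1217, 0.0787]
tool_rot: [179.9, -0.3, -173.0]
force: [-0.4, 0.3, -0.4]
grip_width: 0.0434
grasp_force: 0.0
```

Run:
```python
from h import *
m,im=snap('wrist');M=masks(im);print(proj(m,np.array([.623,-.1226,.011])))
for q in rects(M['brown'],(150,0,500,260),500):show(m,q,.011)
go([.623,-.1226,.003],186.8)
```

```text
[309.18692778 217.10829215]
px [309.4 180.1] c [ 0.6008 -0.1252] size [0.0142 0.1077] ang -174.6
dp [-0.5 -0.1 78.2] dr [ 0.0009 -0.0011  0.003 ] t 4.05 pos [ 0.6226 -0.1226  0.0812] rot [ 1.7995e+02 -6.0000e-02 -1.7303e+02] F [ 0.8 -0.2  0. ] g 0.0437
```

Request:
step_arm(moves=[{"dp":[0,0,30],"dr":[0,0,0],"fingers":0.5},{"dp":[0,0,30],"dr":[0,0,0],"fingers":0.5},{"dp":[0,0,16],"dr":[0,0,0],"fingers":0.5},{"dp":[0,0,0],"dr":[0,0,0],"fingers":0.9},{"dp":[0,0,0],"dr":[0,0,0],"fingers":1}], squeeze=25)

```text
time_s: 4.68
tool_pos: [0.6243, -0.1243, 0.0069]
tool_rot: [-180.0, 0.2, -173.1]
force: [-0.3, -0.0, 1.2]
grip_width: 0.0305
grasp_force: 0.0
```

Request:
step_arm(moves=[{"dp":[0,0,0],"dr":[0,0,0],"fingers":1},{"dp":[0,0,0],"dr":[0,0,0],"fingers":1},{"dp":[0,0,-30],"dr":[0,0,0],"fingers":1},{"dp":[0,0,-40],"dr":[0,0,0],"fingers":1},{"dp":[0,0,-40],"dr":[0,0,0],"fingers":1}])

```text
time_s: 5.3
tool_pos: [0.6228, -0.1241, 0.1163]
tool_rot: [180.0, -0.0, -173.1]
force: [0.8, -0.1, -1.2]
grip_width: 0.0132
grasp_force: 25.0
```

Run:
```python
from h import *
print(env.get_obs()['grasp_force']);go([.51,.376,.16],92.8)
```

```text
24.98654454946518
dp [ 52.1 510.  -43.7] dr [-0.000e+00 -1.000e-04  1.642e+00] t 5.3 pos [ 0.6228 -0.1241  0.1163] rot [ 180.     -0.   -173.12] F [ 0.8 -0.1 -1.2] g 0.0132
```

Request:
step_arm(moves=[{"dp":[5.5,46.5,-8.4],"dr":[0,0,0],"fingers":1},{"dp":[5.5,46.5,-8.4],"dr":[0,0,0],"fingers":1},{"dp":[5.5,46.5,-8.4],"dr":[0,0,0],"fingers":1},{"dp":[5.5,46.5,-8.4],"dr":[0,0,0],"fingers":1},{"dp":[5.5,46.5,-8.4],"dr":[0,0,0],"fingers":1}])

```text
time_s: 5.92
tool_pos: [0.5673, 0.1048, 0.1577]
tool_rot: [180.0, 0.0, -173.1]
force: [0.7, 0.2, -0.6]
grip_width: 0.0135
grasp_force: 25.0
```

Request:
step_arm(moves=[{"dp":[5.5,46.5,-8.4],"dr":[0,0,0],"fingers":1},{"dp":[5.5,46.5,-8.4],"dr":[0,0,0],"fingers":1},{"dp":[5.5,46.5,-8.4],"dr":[0,0,0],"fingers":1},{"dp":[5.5,46.5,-8.4],"dr":[0,0,0],"fingers":1},{"dp":[5.5,46.5,-8.4],"dr":[0,0,0],"fingers":1}])

```text
time_s: 6.55
tool_pos: [0.5122, 0.3322, 0.1998]
tool_rot: [180.0, 0.0, -173.1]
force: [1.0, -0.3, 0.2]
grip_width: 0.0134
grasp_force: 25.0
```

Request:
step_arm(moves=[{"dp":[0,0,0],"dr":[0,0,0.164],"fingers":1},{"dp":[0,0,0],"dr":[0,0,0.164],"fingers":1},{"dp":[0,0,0],"dr":[0,0,0.164],"fingers":1},{"dp":[0,0,0],"dr":[0,0,0.164],"fingers":1},{"dp":[0,0,0],"dr":[0,0,0.164],"fingers":1}])

```text
time_s: 7.18
tool_pos: [0.5126, 0.3308, 0.1993]
tool_rot: [180.0, 0.0, 139.6]
force: [0.3, 0.7, -0.7]
grip_width: 0.0135
grasp_force: 25.0
```

Request:
step_arm(moves=[{"dp":[0,0,0],"dr":[0,0,0.164],"fingers":1},{"dp":[0,0,0],"dr":[0,0,0.164],"fingers":1},{"dp":[0,0,0],"dr":[0,0,0.164],"fingers":1},{"dp":[0,0,0],"dr":[0,0,0.164],"fingers":1},{"dp":[0,0,0],"dr":[0,0,0.164],"fingers":1}])

```text
time_s: 7.8
tool_pos: [0.5126, 0.3308, 0.1993]
tool_rot: [180.0, -0.0, 92.6]
force: [1.0, -0.7, -0.8]
grip_width: 0.0137
grasp_force: 25.0
```

Run:
```python
from h import *
import time
go([.51,.376,.16],92.8)
m,im=snap('wrist','w3');np.savez('w3.npz',im=im,**m)
go([.51,.376,.16],92.8)
M=masks(im)
for q in rects(M['brown'],(0,0,640,400),300):show(m,q,.025)
```

```text
dp [45.3 -0.5 39.3] dr [ 0.0001 -0.0002 -0.0035] t 7.8 pos [0.5126 0.3308 0.1993] rot [ 1.80e+02 -1.00e-02  9.26e+01] F [ 1.  -0.7 -0.8] g 0.0137
dp [45.3 -0.8 39.3] dr [ 0.0002 -0.0002 -0.0083] t 7.85 pos [0.5126 0.3308 0.1993] rot [ 1.7999e+02 -1.0000e-02  9.2320e+01] F [ 1.  -0.8 -0.4] g 0.0134
px [286.3 195.7] c [0.4878 0.3015] size [0.0791 0.1945] ang 86.6
px [265.4 123. ] c [0.4673 0.3732] size [0.0152 0.1525] ang -87.1
px [528.5  18. ] c [0.6884 0.4758] size [0.0283 0.0941] ang 2.6
```

View pics/w3.png

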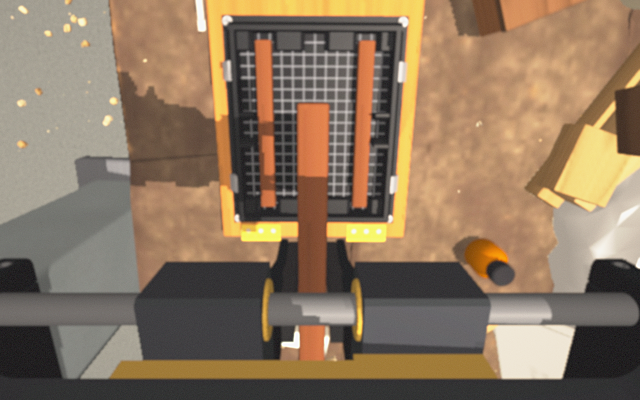

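The picture shows the tray with its fixed slats at x ≈ 265 and 364, and the held slat along x ≈ 313 with its end at row 103. I now work out the tray centre, the heights and the slat offset in the grip.

Run:
```python
from h import *
def ld(f):
    d=np.load(f);return {k:d[k] for k in d.files if k!='im'},masks(d['im'])
m,M=ld('w3.npz');m1,M1=ld('w1.npz')
L=rects(M['brown'],(245,30,285,220),300)[0];R=rects(M['brown'],(345,30,380,220),300)[0]
a=show(m,L,.025);b=show(m,R,.025)
print('mid',(a+b)/2,'axis perp',np.degrees(np.arctan2(*(b-a)[::-1])),np.linalg.norm(b-a))
t=[q[0] for q in rects(M1['brown'],(465,90,600,185),150)];t.sort(key=lambda p:p[1])
print('tri',tri([(m1,t[0]),(m,L[0])]),tri([(m1,t[1]),(m,R[0])]))
# held slat
o=env.get_obs();T=rot(o);k=M['brown'].copy();z=o['tool_pos'][2]+.006
rows=range(105,170,10)
for v in rows:
    u=np.where(k[v,290:335])[0]+290
    P=plane(m,((u.min()+u.max())/2,v),z);print(v,u.min(),u.max(),(T.T@(P-o['tool_pos'])*1000).round(1))
c=np.where(k[90:120,313])[0].min()+90
print('end',c,(T.T@(plane(m,(313,c),z)-o['tool_pos'])*1000).round(1))
```

```text
Traceback (most recent call last):
IndexError: list index out of range
```

```bash
sed -i 's/(13,255,200)/(13,255,255)/' h.py
cat > a.py <<'E'
from h import *
def ld(f):
    d=np.load(f);return {k:d[k] for k in d.files if k!='im'},masks(d['im']),d['im']
m,M,im=ld('w3.npz');m1,M1,_=ld('w1.npz')
L=rects(M['brown'],(245,30,285,220),300)[0]
r=rects(M['brown'],(345,30,385,220),100);print(r, cv2.cvtColor(im,cv2.COLOR_RGB2HSV)[[80,120,180],[366,364,360]]);R=r[0]
a=show(m,L,.025);b=show(m,R,.025)
print('mid',(a+b)/2,'axis perp',np.degrees(np.arctan2(*(b-a)[::-1])),np.linalg.norm(b-a))
t=[q[0] for q in rects(M1['brown'],(465,90,600,185),150)];t.sort(key=lambda p:p[1])
print('tri',tri([(m1,t[0]),(m,L[0])]),tri([(m1,t[1]),(m,R[0])]))
o=env.get_obs();T=rot(o);k=M['brown'].copy();z=o['tool_pos'][2]+.006
for v in range(106,170,15):
    u=np.where(k[v,290:338])[0]+290
    P=plane(m,((u.min()+u.max())/2,v),z);print(v,u.min(),u.max(),(T.T@(P-o['tool_pos'])*1000).round(1))
c=np.where(k[90:120,313])[0].min()+90
print('end',c,(T.T@(plane(m,(313,c),z)-o['tool_pos'])*1000).round(1))
E
python3 a.py
```

```text
[((362.4458312988281, 123.5249252319336), (18.300621032714844, 167.5210723876953), 3.1995396614074707)] [[ 11 169 222]
 [ 10 166 220]
 [ 10 166 217]]
px [265.4 123. ] c [0.4673 0.3732] size [0.0152 0.1525] ang -87.1
px [362.4 123.5] c [0.5562 0.3769] size [0.0158 0.1518] ang 91.4
mid [0.51174979 0.37500147] axis perp 2.382043426960296 0.08900711725881964
tri [0.46571545 0.37771094 0.01758993] [0.55620502 0.38164748 0.01992365]
106 297 329 [74.7 -0.4 -6. ]
121 297 328 [68.5 -0.6 -6. ]
136 296 328 [62.1 -0.8 -6. ]
151 297 328 [55.6 -0.5 -6. ]
166 297 328 [49.  -0.5 -6. ]
end 103 [75.9 -0.4 -6. ]
```

Request:
step_arm(moves=[{"dp":[22,-0.5,0],"dr":[0,0,0],"fingers":1},{"dp":[22,0,30],"dr":[0,0,0],"fingers":1},{"dp":[0,0,40],"dr":[0,0,0],"fingers":1},{"dp":[0,0,40],"dr":[0,0,0],"fingers":1},{"dp":[0,0,30],"dr":[0,0,0],"fingers":1}])

```text
time_s: 8.48
tool_pos: [0.5085, 0.3766, 0.0569]
tool_rot: [-179.9, 0.0, 93.2]
force: [0.6, 0.9, -0.2]
grip_width: 0.0137
grasp_force: 25.0
```

Request:
step_arm(moves=[{"dp":[0,0,0],"dr":[0,0,0],"fingers":1},{"dp":[0,0,0],"dr":[0,0,0],"fingers":1},{"dp":[0,0,0],"dr":[0,0,0],"fingers":1},{"dp":[0,0,0],"dr":[0,0,0],"fingers":1},{"dp":[0,0,0],"dr":[0,0,0],"fingers":1}])

```text
time_s: 9.1
tool_pos: [0.5101, 0.3751, 0.0598]
tool_rot: [180.0, -0.1, 92.9]
force: [0.1, -0.2, 0.1]
grip_width: 0.0134
grasp_force: 25.0
```

Run:
```python
from h import *
go([.512,.375,.02],92.4)
m,im=snap('wrist','w4')
go([.512,.375,.02],92.4)
# fixed slats' lateral position in tool frame, per row
o=env.get_obs();T=rot(o);M=masks(im)['brown']
for v in range(60,230,20):
    d=np.where(M[v])[0];s=np.split(d,np.where(np.diff(d)>3)[0]+1)
    print(v,[(int(a[0]),int(a[-1]),(T.T@(plane(m,((a[0]+a[-1])/2,v),.025)-o['tool_pos'])*1000).round(1)[:2].tolist()) for a in s if len(a)>15])
```

```text
dp [-0.3  1.8 39.8] dr [ 0.0008 -0.0009  0.0092] t 9.1 pos [0.5101 0.3751 0.0598] rot [ 1.7995e+02 -5.0000e-02  9.2930e+01] F [ 0.1 -0.2  0.1] g 0.0134
dp [-0.2  1.9 39.6] dr [ 0.0005 -0.0007  0.0092] t 9.15 pos [0.51   0.375  0.0596] rot [ 1.7997e+02 -4.0000e-02  9.2930e+01] F [ 0.3 -0.1 -0.3] g 0.0135
60 [(391, 458, [95.4, 57.1]), (571, 632, [95.5, 147.5])]
80 [(575, 633, [85.8, 151.1])]
100 [(219, 246, [75.6, -42.3])]
120 [(221, 247, [65.3, -42.2]), (297, 328, [65.3, -0.1]), (386, 412, [65.3, 46.2])]
140 [(221, 249, [54.6, -42.3]), (296, 328, [54.6, -0.4]), (384, 411, [54.6, 46.2])]
160 [(223, 250, [43.5, -42.2]), (296, 329, [43.5, -0.1]), (383, 409, [43.6, 46.2])]
180 [(225, 251, [32.1, -42.0]), (297, 327, [32.1, -0.3]), (382, 407, [32.2, 46.1])]
200 [(226, 251, [20.2, -42.5]), (297, 327, [20.3, -0.3]), (379, 406, [20.3, 45.8])]
220 [(228, 252, [8.0, -42.3]), (298, 326, [8.0, -0.3]), (379, 403, [8.1, 45.8])]
```

View pics/w4.png

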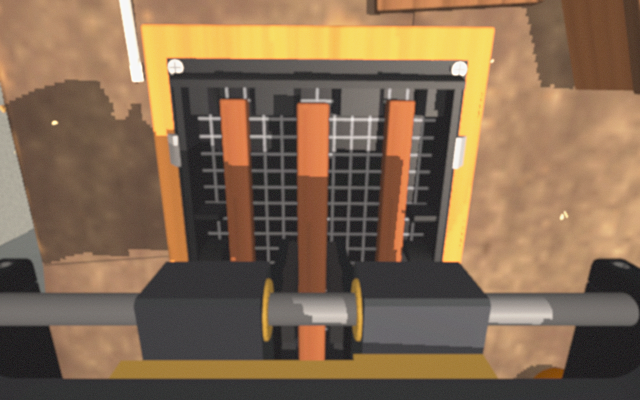

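The held slat sits about 2 mm off centre between the fixed slats (measured at ‑42.3 and +46.1 mm). It is parallel to them and its end lines up. I shift it 2 mm and lower it.

Request:
step_arm(moves=[{"dp":[0,2.1,0],"dr":[0,0,0],"fingers":1},{"dp":[0,0,12],"dr":[0,0,0],"fingers":1},{"dp":[0,0,12],"dr":[0,0,0],"fingers":1},{"dp":[0,0,8],"dr":[0,0,0],"fingers":1},{"dp":[0,0,6],"dr":[0,0,0],"fingers":1}])

```text
time_s: 9.78
tool_pos: [0.5116, 0.3747, 0.02]
tool_rot: [-180.0, 0.0, 92.9]
force: [0.1, -0.1, 3.5]
grip_width: 0.0136
grasp_force: 25.0
```

Request:
step_arm(moves=[{"dp":[0,0,1],"dr":[0,0,0],"fingers":1},{"dp":[0,0,1],"dr":[0,0,0],"fingers":1},{"dp":[0,0,0],"dr":[0,0,0],"fingers":1},{"dp":[0,0,0],"dr":[0,0,0],"fingers":1},{"dp":[0,0,0],"dr":[0,0,0],"fingers":1}])

```text
time_s: 10.4
tool_pos: [0.5118, 0.3748, 0.0201]
tool_rot: [-180.0, -0.0, 92.9]
force: [-3.2, -1.9, 6.0]
grip_width: 0.0133
grasp_force: 25.0
```

Request:
step_arm(moves=[{"dp":[0,0,0],"dr":[0,0,0],"fingers":0.72},{"dp":[0,0,0],"dr":[0,0,0],"fingers":0.72},{"dp":[0,0,0],"dr":[0,0,0],"fingers":0.7},{"dp":[0,0,-30],"dr":[0,0,0],"fingers":0.7},{"dp":[0,0,-40],"dr":[0,0,0],"fingers":0.7}])

```text
time_s: 11.02
tool_pos: [0.5111, 0.3744, 0.0885]
tool_rot: [-179.9, 0.1, 92.9]
force: [0.6, 1.2, 0.3]
grip_width: 0.0262
grasp_force: 0.0
```

Request:
step_arm(moves=[{"dp":[-15,0,-30],"dr":[0,0,0],"fingers":0.5},{"dp":[-15,0,-30],"dr":[0,0,0],"fingers":0.5},{"dp":[-15,0,-30],"dr":[0,0,0],"fingers":0.5},{"dp":[0,0,0],"dr":[0,0,0],"fingers":0.5},{"dp":[0,0,0],"dr":[0,0,0],"fingers":0.5}])

```text
time_s: 11.65
tool_pos: [0.5136, 0.3305, 0.1782]
tool_rot: [-179.9, -0.0, 93.0]
force: [-0.2, -0.2, 0.9]
grip_width: 0.0432
grasp_force: 0.0
```

Run:
```python
from h import *
m,im=snap('wrist','w5');np.savez('w5.npz',im=im,**m)
go([.64,-.20,.15],181.2)
k=masks(im)['brown']
for q in rects(k,(200,0,450,255),300):show(m,q,.025)
```

```text
dp [-536.4   99.1   27.9] dr [-2.1000e-03 -7.0000e-04 -1.5397e+00] t 11.7 pos [0.5132 0.3305 0.1776] rot [-1.799e+02  5.000e-02  9.298e+01] F [-0.4  0.4 -0.5] g 0.0433
px [365.5 125.4] c [0.5566 0.377 ] size [0.0155 0.1516] ang 92.2
px [313. 125.] c [0.5114 0.375 ] size [0.0145 0.1519] ang 92.6
px [261.2 124.9] c [0.4668 0.3727] size [0.0153 0.1522] ang -87.1
px [213.8 107.4] c [0.4264 0.3859] size [0.013  0.1423] ang -86.5
```

The long slat lies centred at (0.5114, 0.375), symmetric between the fixed ones and parallel at 92.6°. Next is the pale slat.

Request:
step_arm(moves=[{"dp":[-48.5,7.2,1.5],"dr":[0,0,0],"fingers":0.5},{"dp":[-48.5,7.2,1.5],"dr":[0,0,0],"fingers":0.5},{"dp":[-48.5,7.2,1.5],"dr":[0,0,0],"fingers":0.5},{"dp":[-48.5,7.2,1.5],"dr":[0,0,0],"fingers":0.5},{"dp":[-48.5,7.2,1.5],"dr":[0,0,0],"fingers":0.5}])

```text
time_s: 12.32
tool_pos: [0.562, 0.0889, 0.1701]
tool_rot: [-179.9, 0.0, 93.0]
force: [0.7, 0.2, 0.7]
grip_width: 0.0432
grasp_force: 0.0
```

Request:
step_arm(moves=[{"dp":[-48.5,7.2,1.5],"dr":[0,0,0],"fingers":0.5},{"dp":[-48.5,7.2,1.5],"dr":[0,0,0],"fingers":0.5},{"dp":[-48.5,7.2,1.5],"dr":[0,0,0],"fingers":0.5},{"dp":[-48.5,7.2,1.5],"dr":[0,0,0],"fingers":0.5},{"dp":[-48.5,7.2,1.5],"dr":[0,0,0],"fingers":0.5}])

```text
time_s: 12.95
tool_pos: [0.6108, -0.151, 0.1623]
tool_rot: [-179.9, -0.0, 93.0]
force: [0.2, 0.6, 0.8]
grip_width: 0.0438
grasp_force: 0.0
```

Request:
step_arm(moves=[{"dp":[-48.5,7.2,1.5],"dr":[0,0,0],"fingers":0.5},{"dp":[0,0,0],"dr":[0,0,-0.171],"fingers":0.5},{"dp":[0,0,0],"dr":[0,0,-0.171],"fingers":0.5},{"dp":[0,0,0],"dr":[0,0,-0.171],"fingers":0.5},{"dp":[0,0,0],"dr":[0,0,-0.171],"fingers":0.5}])

```text
time_s: 13.58
tool_pos: [0.6202, -0.1977, 0.1605]
tool_rot: [-179.9, -0.1, 132.5]
force: [-0.5, -0.4, -0.1]
grip_width: 0.0434
grasp_force: 0.0
```

Request:
step_arm(moves=[{"dp":[0,0,0],"dr":[0,0,-0.171],"fingers":0.5},{"dp":[0,0,0],"dr":[0,0,-0.171],"fingers":0.5},{"dp":[0,0,0],"dr":[0,0,-0.171],"fingers":0.5},{"dp":[0,0,0],"dr":[0,0,-0.171],"fingers":0.5},{"dp":[0,0,0],"dr":[0,0,-0.171],"fingers":0.5}])

```text
time_s: 14.2
tool_pos: [0.6202, -0.1976, 0.1605]
tool_rot: [180.0, -0.2, -178.5]
force: [-1.1, 0.6, -0.8]
grip_width: 0.0433
grasp_force: 0.0
```

Run:
```python
from h import *
m,im=snap('wrist','w6')
h=cv2.cvtColor(im,cv2.COLOR_RGB2HSV);M=masks(im)['pale']
e=proj(m,np.array([.6,-.197,.011]));print(e,h[int(e[1]),int(e[0])-20:int(e[0])+24:4].tolist())
for q in rects(M,(200,0,450,255),300):show(m,q,.011)
d=np.where(M[int(e[1]),200:450])[0]+200;print(d.min(),d.max(),len(d))
go([.6005,-.1975,.003],181.2)
```

```text
[312.47201969 160.74735894] [[12, 109, 133], [12, 108, 135], [12, 105, 138], [13, 111, 140], [17, 131, 247], [26, 94, 247], [27, 93, 247], [27, 94, 247], [13, 129, 202], [14, 108, 151], [15, 106, 145]]
px [373.6 191. ] c [ 0.6265 -0.1412] size [0.0372 0.0391] ang 18.7
px [288. 168.] c [ 0.608  -0.2184] size [0.0154 0.0649] ang 180.0
px [321.5 157.6] c [ 0.6006 -0.1895] size [0.0366 0.1228] ang 173.8
279 373 45
dp [ 19.3   0.6 157.7] dr [ 0.0008 -0.0026  0.01  ] t 14.25 pos [ 0.6202 -0.1977  0.1606] rot [ 1.7995e+02 -1.5000e-01 -1.7823e+02] F [ 0.2 -0.4 -0.4] g 0.0433
```

Run:
```python
from h import *
im=cv2.imread('pics/w6.png')[:,:,::-1];m=env.camera_model('wrist')
h=cv2.cvtColor(np.ascontiguousarray(im),cv2.COLOR_RGB2HSV);M=cv2.inRange(h,(15,70,190),(32,255,255))
for q in rects(M,(250,0,400,255),300):show(m,q,.011)
for v in range(90,241,25):
    d=np.where(M[v,290:340])[0]+290;print(v,d.min() if len(d) else None,d.max() if len(d) else None,plane(m,((d.min()+d.max())/2,v),.011)[:2].round(4) if len(d) else '')
```

```text
px [315.5 157. ] c [ 0.6001 -0.1945] size [0.0141 0.1207] ang 2.4
90 309 323 [ 0.5405 -0.1962]
115 308 324 [ 0.5608 -0.1955]
140 308 323 [ 0.5818 -0.1952]
165 308 323 [ 0.6038 -0.1944]
190 308 323 [ 0.6267 -0.1936]
215 308 323 [ 0.6506 -0.1928]
240 None None
```

View pics/w6.png

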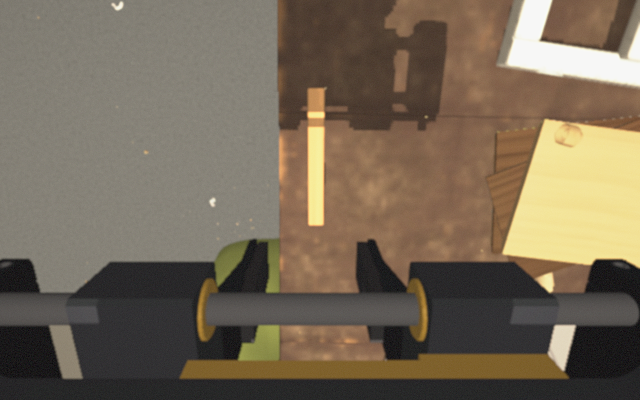

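The pale slat's centre is at pixel (315,157), which is (0.600, ‑0.1945) at 1.8°, and it is free on both sides. I grasp it.

Request:
step_arm(moves=[{"dp":[20,3.8,0],"dr":[0,0,0],"fingers":0.5},{"dp":[0,0,40],"dr":[0,0,0],"fingers":0.5},{"dp":[0,0,40],"dr":[0,0,0],"fingers":0.5},{"dp":[0,0,40],"dr":[0,0,0],"fingers":0.5},{"dp":[0,0,20],"dr":[0,0,0],"fingers":0.5}])

```text
time_s: 14.88
tool_pos: [0.5985, -0.194, 0.0189]
tool_rot: [179.9, -0.3, -179.0]
force: [-0.2, 1.0, -0.4]
grip_width: 0.0438
grasp_force: 0.0
```

Request:
step_arm(moves=[{"dp":[0,0,16],"dr":[0,0,0],"fingers":0.5},{"dp":[0,0,0],"dr":[0,0,0],"fingers":0.5},{"dp":[0,0,0],"dr":[0,0,0],"fingers":1},{"dp":[0,0,0],"dr":[0,0,0],"fingers":1},{"dp":[0,0,0],"dr":[0,0,0],"fingers":1}])

```text
time_s: 15.5
tool_pos: [0.6011, -0.1954, 0.0075]
tool_rot: [-180.0, 0.1, -178.9]
force: [0.0, -0.4, 0.2]
grip_width: 0.0211
grasp_force: 0.0
```

Request:
step_arm(moves=[{"dp":[0,0,0],"dr":[0,0,0],"fingers":1},{"dp":[0,0,0],"dr":[0,0,0],"fingers":1},{"dp":[0,0,-30],"dr":[0,0,0],"fingers":1},{"dp":[0,0,-40],"dr":[0,0,0],"fingers":1},{"dp":[0,0,-40],"dr":[0,0,0],"fingers":1}])

```text
time_s: 16.12
tool_pos: [0.6001, -0.1953, 0.1173]
tool_rot: [180.0, -0.0, -178.9]
force: [0.0, 0.2, -0.7]
grip_width: 0.0135
grasp_force: 25.0
```

Run:
```python
from h import *
go([.525,.375,.18],182.5)
```

```text
dp [ 64.3 571.6 -62.6] dr [ 0.0001 -0.0007 -0.0246] t 16.12 pos [ 0.6001 -0.1953  0.1173] rot [ 1.7999e+02 -4.0000e-02 -1.7891e+02] F [ 0.   0.2 -0.7] g 0.0135
```

Request:
step_arm(moves=[{"dp":[4.1,47.7,-5.2],"dr":[0,0,0],"fingers":1},{"dp":[4.1,47.7,-5.2],"dr":[0,0,0],"fingers":1},{"dp":[4.1,47.7,-5.2],"dr":[0,0,0],"fingers":1},{"dp":[4.1,47.7,-5.2],"dr":[0,0,0],"fingers":1},{"dp":[4.1,47.7,-5.2],"dr":[0,0,0],"fingers":1}])

```text
time_s: 16.75
tool_pos: [0.575, 0.0442, 0.1427]
tool_rot: [180.0, 0.0, -178.9]
force: [0.5, -0.3, -0.0]
grip_width: 0.0139
grasp_force: 25.0
```

Request:
step_arm(moves=[{"dp":[4.1,47.7,-5.2],"dr":[0,0,0],"fingers":1},{"dp":[4.1,47.7,-5.2],"dr":[0,0,0],"fingers":1},{"dp":[4.1,47.7,-5.2],"dr":[0,0,0],"fingers":1},{"dp":[4.1,47.7,-5.2],"dr":[0,0,0],"fingers":1},{"dp":[4.1,47.7,-5.2],"dr":[0,0,0],"fingers":1}])

```text
time_s: 17.38
tool_pos: [0.5499, 0.2822, 0.1686]
tool_rot: [180.0, 0.0, -178.9]
force: [0.5, 0.7, -0.1]
grip_width: 0.0133
grasp_force: 25.0
```

Request:
step_arm(moves=[{"dp":[4.1,47.7,-5.2],"dr":[0,0,0],"fingers":1},{"dp":[4.1,47.7,-5.2],"dr":[0,0,0],"fingers":1},{"dp":[0,0,0],"dr":[0,0,-0.026],"fingers":1},{"dp":[0,0,0],"dr":[0,0,0],"fingers":1},{"dp":[0,0,0],"dr":[0,0,0],"fingers":1}])

```text
time_s: 18.0
tool_pos: [0.5411, 0.374, 0.1788]
tool_rot: [-179.9, 0.0, -177.6]
force: [0.9, 1.5, -0.2]
grip_width: 0.0134
grasp_force: 25.0
```

Run:
```python
from h import *
m,im=snap('wrist','w7');np.savez('w7.npz',im=im,**m)
go([.5115,.375,.10],182.6)
o=env.get_obs();T=rot(o);k=masks(im)['brown']
P=[]
for q in rects(k,(150,0,480,255),300):show(m,q,.025)
h=cv2.cvtColor(im,cv2.COLOR_RGB2HSV);M=cv2.inRange(h,(12,70,110),(32,255,255));z=o['tool_pos'][2]+.0035
for v in range(100,200,15):
    d=np.where(M[v,285:340])[0]+285
    if len(d):print(v,d.min(),d.max(),(T.T@(plane(m,((d.min()+d.max())/2,v),z)-o['tool_pos'])*1000).round(1)[:2])
```

```text
dp [29.5  2.1 78.9] dr [-0.0006  0.0001 -0.003 ] t 18.05 pos [0.541  0.3742 0.1789] rot [-1.7996e+02  1.0000e-02 -1.7757e+02] F [-1.  -0.9  0.8] g 0.0132
px [361.5 196.5] c [0.5536 0.4204] size [0.0164 0.0646] ang 92.5
px [264.5 196.1] c [0.557  0.3315] size [0.0164 0.0593] ang 93.5
px [458. 215.] c [0.5689 0.512 ] size [0.0378 0.0782] ang 10.4
px [364.  147.5] c [0.5085 0.4188] size [0.015  0.0629] ang 92.5
px [262.5 147.9] c [0.5127 0.3296] size [0.0153 0.0602] ang 93.5
px [315.   95.5] c [0.4664 0.3738] size [0.0138 0.1507] ang 92.5
px [350.2  41.6] c [0.4233 0.4005] size [0.0193 0.1609] ang 90.1
145 296 328 [58.   0.3]
160 296 327 [51.3  0. ]
175 296 327 [44.4  0. ]
190 296 327 [37.4  0. ]
```

View pics/w7.png

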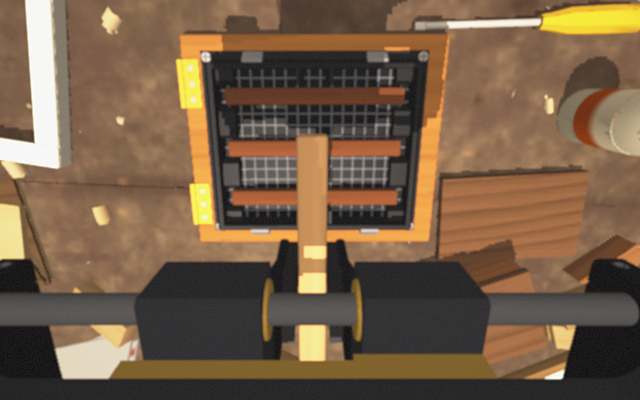

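The picture shows the pale slat centred in the grip, with its end at row 137. The tray slats are at rows 95, 148 and 196, and the tray centre is (0.511, 0.3755) at 2.5°.

Request:
step_arm(moves=[{"dp":[30,2.5,0],"dr":[0,0,0],"fingers":1},{"dp":[0,0,40],"dr":[0,0,0],"fingers":1},{"dp":[0,0,40],"dr":[0,0,0],"fingers":1},{"dp":[0,0,24],"dr":[0,0,0],"fingers":1},{"dp":[0,0,0],"dr":[0,0,0],"fingers":1}])

```text
time_s: 18.68
tool_pos: [0.5092, 0.375, 0.0729]
tool_rot: [-179.8, -0.2, -177.5]
force: [0.8, 0.2, 0.0]
grip_width: 0.0136
grasp_force: 25.0
```

Request:
step_arm(moves=[{"dp":[0,0,0],"dr":[0,0,0],"fingers":1},{"dp":[0,0,0],"dr":[0,0,0],"fingers":1},{"dp":[0,0,0],"dr":[0,0,0],"fingers":1},{"dp":[0,0,0],"dr":[0,0,0],"fingers":1},{"dp":[0,0,0],"dr":[0,0,0],"fingers":1}])

```text
time_s: 19.3
tool_pos: [0.5102, 0.3773, 0.0752]
tool_rot: [180.0, 0.0, -177.4]
force: [0.8, 0.1, 0.4]
grip_width: 0.0133
grasp_force: 25.0
```

Run:
```python
from h import *
m,im=snap('wrist','w8')
go([.511,.3755,.0325],182.5)
o=env.get_obs();T=rot(o);k=masks(im)['brown']
f=lambda p,z=.025:(T.T@(plane(m,p,z)-o['tool_pos'])*1000).round(1)[:2]
for q in rects(k,(150,0,480,255),300):
    show(m,q,.025)
    b=cv2.boxPoints(q);print('  ends in tool',[f((b[:,0].min(),q[0][1])).tolist(),f((b[:,0].max(),q[0][1])).tolist()])
```

```text
dp [-0.7 -1.8 42.6] dr [0.0001 0.0001 0.0016] t 19.35 pos [0.5102 0.3772 0.0751] rot [ 1.7999e+02  1.0000e-02 -1.7741e+02] F [0.8 0.2 0.1] g 0.0132
px [377.5 221.5] c [0.5072 0.4189] size [0.0169 0.0629] ang 92.6
  ends in tool [[1.2, 10.0], [1.2, 73.6]]
px [241.5 222. ] c [0.5115 0.3334] size [0.0175 0.0691] ang 92.6
  ends in tool [[0.8, -78.8], [0.8, -8.9]]
px [381.5 153.5] c [0.4641 0.417 ] size [0.0151 0.0641] ang 92.6
  ends in tool [[44.4, 9.4], [44.4, 74.2]]
px [238. 153.] c [0.4677 0.3319] size [0.0157 0.0681] ang 92.6
  ends in tool [[44.6, -77.8], [44.7, -9.0]]
px [348.  78.] c [0.4225 0.3939] size [0.0128 0.1449] ang 92.6
  ends in tool [[86.9, -52.5], [87.0, 93.8]]
```

View pics/w8.png

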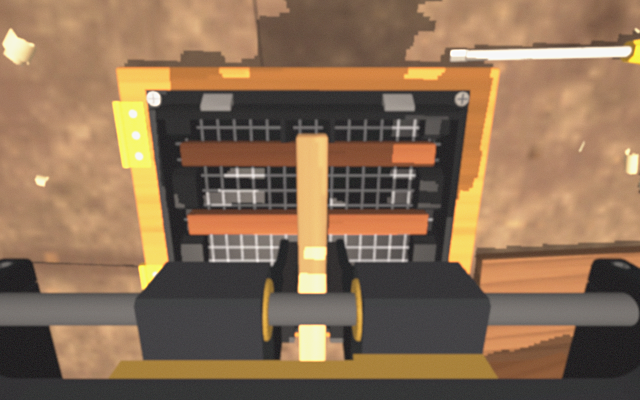

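The slat is parallel but about 2 mm off in tool y: the fixed slat ends are at ‑77.8 and +74.2 mm, and the catches' midpoint is column 307.5. I shift ‑2 mm and lower it.

Request:
step_arm(moves=[{"dp":[-0.5,-2.1,0],"dr":[0,0,0],"fingers":1},{"dp":[0,0,14],"dr":[0,0,0],"fingers":1},{"dp":[0,0,12],"dr":[0,0,0],"fingers":1},{"dp":[0,0,8],"dr":[0,0,0],"fingers":1},{"dp":[0,0,4],"dr":[0,0,0],"fingers":1}])

```text
time_s: 19.98
tool_pos: [0.5103, 0.3748, 0.0359]
tool_rot: [-180.0, -0.1, -177.4]
force: [0.3, -1.0, -0.5]
grip_width: 0.0133
grasp_force: 25.0
```

Request:
step_arm(moves=[{"dp":[0,0,2],"dr":[0,0,0],"fingers":1},{"dp":[0,0,1],"dr":[0,0,0],"fingers":1},{"dp":[0,0,1],"dr":[0,0,0],"fingers":1},{"dp":[0,0,0],"dr":[0,0,0],"fingers":1},{"dp":[0,0,0],"dr":[0,0,0],"fingers":1}])

```text
time_s: 20.6
tool_pos: [0.5109, 0.3752, 0.0331]
tool_rot: [180.0, 0.0, -177.4]
force: [-0.7, -0.0, -0.0]
grip_width: 0.0134
grasp_force: 25.0
```

Request:
step_arm(moves=[{"dp":[0,0,1],"dr":[0,0,0],"fingers":1},{"dp":[0,0,1],"dr":[0,0,0],"fingers":1},{"dp":[0,0,1],"dr":[0,0,0],"fingers":1},{"dp":[0,0,0],"dr":[0,0,0],"fingers":1},{"dp":[0,0,0],"dr":[0,0,0],"fingers":1}])

```text
time_s: 21.22
tool_pos: [0.5109, 0.3752, 0.032]
tool_rot: [180.0, 0.0, -177.4]
force: [-2.5, -2.9, 10.7]
grip_width: 0.0134
grasp_force: 25.0
```

Contact is at z = 0.032 with 10.7 N, which matches the seated height. I release, rise and check.

Request:
step_arm(moves=[{"dp":[0,0,-1],"dr":[0,0,0],"fingers":0.72},{"dp":[0,0,0],"dr":[0,0,0],"fingers":0.7},{"dp":[0,0,0],"dr":[0,0,0],"fingers":0.65},{"dp":[0,0,-30],"dr":[0,0,0],"fingers":0.6},{"dp":[0,0,-40],"dr":[0,0,0],"fingers":0.6}])

```text
time_s: 21.85
tool_pos: [0.5098, 0.3744, 0.1001]
tool_rot: [-179.9, -0.1, -177.4]
force: [0.1, 0.4, 0.9]
grip_width: 0.0339
grasp_force: 0.0
```

Request:
step_arm(moves=[{"dp":[-10,0,-40],"dr":[0,0,0],"fingers":0.5},{"dp":[-10,0,-40],"dr":[0,0,0],"fingers":0.5},{"dp":[-10,0,-20],"dr":[0,0,0],"fingers":0.5},{"dp":[0,0,0],"dr":[0,0,0],"fingers":0.5},{"dp":[0,0,0],"dr":[0,0,0],"fingers":0.5}])

```text
time_s: 22.48
tool_pos: [0.5397, 0.3761, 0.1993]
tool_rot: [-179.9, -0.1, -177.4]
force: [0.2, 0.8, -0.4]
grip_width: 0.0434
grasp_force: 0.0
```

Run:
```python
from h import *
m,im=snap('wrist','w9');np.savez('w9.npz',im=im,**m)
go([.53,.06,.2],182.6)
h=cv2.cvtColor(im,cv2.COLOR_RGB2HSV)
e=proj(m,np.array([.511,.3755,.036]));print(e,h[int(e[1]),int(e[0])-16:int(e[0])+18:4].tolist())
for q in rects(cv2.inRange(h,(14,70,150),(32,255,255)),(200,0,430,250),300):show(m,q,.036)
for q in rects(masks(im)['brown'],(150,0,480,255),300):show(m,q,.025)
hh=rects(cv2.inRange(h,(0,0,120),(179,50,255)),(0,0,640,250),60)
for q in hh:print([np.round(q[0],1).tolist(),np.round(q[1],0).tolist()], end=' ')
```

```text
dp [  23.9 -315.4   -0.4] dr [-0.0016 -0.0027  0.0003] t 22.52 pos [0.5395 0.3761 0.199 ] rot [-1.7991e+02 -1.6000e-01 -1.7738e+02] F [ 0.3 -0.6 -0.5] g 0.0436
[312.27190443 148.32193764] [[10, 167, 176], [11, 169, 178], [13, 160, 202], [26, 96, 247], [27, 94, 247], [27, 93, 247], [15, 142, 239], [10, 171, 174], [9, 165, 178]]
px [312.5 143.5] c [0.51   0.3757] size [0.0145 0.1223] ang 3.1
px [314.5 144. ] c [0.5153 0.3777] size [0.1903 0.1921] ang 8.2
px [355.5 192. ] c [0.5536 0.4195] size [0.0172 0.0667] ang 93.5
px [269. 192.] c [0.5574 0.3355] size [0.0162 0.0676] ang 92.7
px [453.5 213. ] c [0.5721 0.5185] size [0.0487 0.0871] ang 10.5
px [357. 146.] c [0.5088 0.4173] size [0.015  0.0669] ang 92.6
px [267.5 146. ] c [0.5126 0.3337] size [0.015  0.0678] ang 92.6
px [358.   97.5] c [0.4651 0.4145] size [0.0148 0.0679] ang 92.6
px [266.   97.5] c [0.4689 0.3319] size [0.0147 0.0679] ang 92.6
px [421.1 139.7] c [0.5052 0.4766] size [0.017  0.1527] ang -177.4
[[260.5, 224.0], [4.0, 17.0]] [[351.0, 167.0], [26.0, 58.0]] [[273.5, 167.0], [26.0, 59.0]] [[351.9, 121.6], [24.0, 60.0]] [[272.4, 124.7], [61.0, 24.0]] [[626.7, 127.2], [50.0, 24.0]] [[210.5, 60.5], [9.0, 9.0]] [[465.0, 30.0], [7.0, 116.0]] [[74.6, 80.4], [161.0, 11.0]] [[35.5, 82.0], [164.0, 71.0]]
```

The short slat is at (0.510, 0.3757), with the right size at its height and parallel to the tray. Next is the bezel.

Request:
step_arm(moves=[{"dp":[7.8,-46.3,0],"dr":[0,0,0],"fingers":0.5},{"dp":[7.8,-46.3,0],"dr":[0,0,0],"fingers":0.5},{"dp":[7.8,-46.3,0],"dr":[0,0,0],"fingers":0.5},{"dp":[7.8,-46.3,0],"dr":[0,0,0],"fingers":0.5},{"dp":[7.8,-46.3,0],"dr":[0,0,0],"fingers":0.5}])

```text
time_s: 23.15
tool_pos: [0.5108, 0.1419, 0.1995]
tool_rot: [-180.0, -0.1, -177.4]
force: [1.0, -1.0, 0.9]
grip_width: 0.0436
grasp_force: 0.0
```

Request:
step_arm(moves=[{"dp":[7.8,-46.3,0],"dr":[0,0,0],"fingers":0.5},{"dp":[7.8,-46.3,0],"dr":[0,0,0],"fingers":0.5},{"dp":[0,0,0],"dr":[0,0,0.13],"fingers":0.5},{"dp":[0,0,0],"dr":[0,0,0],"fingers":0.5},{"dp":[0,0,0],"dr":[0,0,0],"fingers":0.5}])

```text
time_s: 23.78
tool_pos: [0.5003, 0.0511, 0.2003]
tool_rot: [-180.0, -0.1, 175.4]
force: [0.6, -0.2, -0.2]
grip_width: 0.0436
grasp_force: 0.0
```

Run:
```python
from h import *
m,im=snap('wrist','w10');np.savez('w10.npz',im=im,**m)
go([.50,.05,.2],175)
h=cv2.cvtColor(im,cv2.COLOR_RGB2HSV)
g=cv2.inRange(h,(0,0,70),(179,60,255))
k=np.zeros_like(g);k[0:260,100:520]=g[0:260,100:520]
k=cv2.morphologyEx(k,cv2.MORPH_OPEN,np.ones((3,3)))
cs,hi=cv2.findContours(k,cv2.RETR_CCOMP,cv2.CHAIN_APPROX_NONE)
for c,x in zip(cs,hi[0]):
    if cv2.contourArea(c)>1500:
        q=cv2.minAreaRect(c);print('outer' if x[3]<0 else 'hole',cv2.boundingRect(c),cv2.contourArea(c));show(m,q,.02)
# ascii thumbnail of value/saturation
for v in range(10,260,12):print(''.join('#' if k[v,u] else '.' for u in range(100,520,5)))
```

```text
dp [ 0.4 -1.1  0.4] dr [-0.0003 -0.0009  0.0059] t 23.82 pos [0.5005 0.0511 0.2004] rot [-1.7998e+02 -5.0000e-02  1.7534e+02] F [-0.2  0.4 -1.4] g 0.0435
outer (210, 24, 216, 183) 35257.5
px [314.2 115.5] c [0.4501 0.0578] size [0.1604 0.1864] ang 83.1
hole (323, 53, 80, 134) 9024.0
px [360.7 119.7] c [0.4549 0.1008] size [0.0651 0.1219] ang 171.8
hole (233, 49, 74, 135) 9117.0
px [269.5 116. ] c [0.4448 0.0163] size [0.0643 0.1221] ang -4.9
....................................................................................
....................................................................................
.......................###########################################..................
.......................##########################################...................
.......................####...............####...............####...................
.......................####...............####..............#####...................
.......................####..............#####..............#####...................
.......................####..............#####.............
[... 430 characters left out ...]
....................
.......................#####.............####.............#####.....................
........................####.............####.............####......................
........................######################################......................
.....................................#########################......................
....................................................................................
....................................................................................
....................................................................................
....................................................................................
```

Run:
```python
from h import *
def ld(f):
    d=np.load(f);return {k:d[k] for k in d.files if k!='im'},d['im']
def bar(m,im,c0,rows,lo=70):
    g=cv2.inRange(cv2.cvtColor(im,cv2.COLOR_RGB2HSV),(0,0,lo),(179,60,255));P=[];c=c0
    for v in rows:
        u=np.where(g[v,c-20:c+21])[0]+c-20
        if len(u)<8: continue
        s=np.split(u,np.where(np.diff(u)>2)[0]+1);s=max(s,key=len);mid=(s[0]+s[-1])/2;c=int(mid)
        P.append((mid,v,s[-1]-s[0]+1))
    return P
m,im=ld('w10.npz');P=bar(m,im,318,range(60,176,5))
W=np.array([plane(m,p[:2],.03)[:2] for p in P]);f=np.polyfit(W[:,0],W[:,1],1)
print([(p[0],p[2]) for p in P][::4]);print('bar slope deg',np.degrees(np.arctan(f[0])),'y at .451',np.polyval(f,.451),'resid',np.abs(np.polyval(f,W[:,0])-W[:,1]).max())
g=cv2.inRange(cv2.cvtColor(im,cv2.COLOR_RGB2HSV),(0,0,70),(179,60,255))
# outer edges: front/back along tool x at several columns, left/right at several rows
for u in (250,315,380):
    v=np.where(g[:230,u])[0];print('col',u,v.min(),v.max(),[plane(m,(u,w),.02)[:2].round(4).tolist() for w in (v.min(),v.max())])
for v in (60,110,160):
    u=np.where(g[v,150:480])[0]+150;print('row',v,u.min(),u.max(),[plane(m,(w,v),.02)[:2].round(4).tolist() for w in (u.min(),u.max())])
m1,i1=ld('w1.npz');Q=bar(m1,i1,282,range(60,130,5),150);print(Q[::3])
# epipolar: bar in w1 is a line -> triangulate by height where both agree
for z in(.01,.02,.03,.04):
    A=np.array([plane(m,p[:2],z)[:2] for p in P]);B=np.array([plane(m1,p[:2],z)[:2] for p in Q])
    fa=np.polyfit(A[:,0],A[:,1],1);fb=np.polyfit(B[:,0],B[:,1],1);print(z,np.polyval(fa,.45),np.polyval(fb,.45),np.degrees(np.arctan(fb[0])))
```

```text
[(np.float64(317.5), np.int64(24)), (np.float64(316.5), np.int64(24)), (np.float64(316.0), np.int64(23)), (np.float64(315.0), np.int64(23)), (np.float64(314.5), np.int64(22)), (np.float64(313.5), np.int64(22))]
bar slope deg -6.8615015466407545 y at .451 0.05804070187509699 resid 0.0005597615222534547
col 250 26 200 [[0.3644, 0.0087], [0.5213, -0.0121]]
col 315 29 202 [[0.3713, 0.0646], [0.5286, 0.0523]]
col 380 31 205 [[0.3774, 0.1208], [0.537, 0.1169]]
row 60 211 423 [[0.3889, -0.0295], [0.4041, 0.1583]]
row 110 213 417 [[0.4319, -0.0347], [0.447, 0.1532]]
row 160 215 412 [[0.4785, -0.0404], [0.4937, 0.1487]]
[(np.float64(283.0), 60, np.int64(17)), (np.float64(281.5), 75, np.int64(18)), (np.float64(280.5), 90, np.int64(18)), (np.float64(279.0), 105, np.int64(17)), (np.float64(278.0), 120, np.int64(17))]
0.01 0.05840127109832768 0.05658268825681023 -6.517798126976521
0.02 0.05828115228046869 0.057400055798345166 -6.517798126976491
0.03 0.05816103346260971 0.058217423339880135 -6.517798126976508
0.04 0.05804091464475076 0.059034790881415077 -6.517798126976508
```

The bar is measured from two views. They agree at a height of 30 mm, with the centre at (0.450, 0.0583) and a yaw of ‑6.85°; the bezel size comes out right. I descend over it.

Request:
step_arm(moves=[{"dp":[25.5,1.5,0],"dr":[0,0,0],"fingers":0.5},{"dp":[25.4,1.6,0],"dr":[0,0,0],"fingers":0.5},{"dp":[0,0,40],"dr":[0,0,0.038],"fingers":0.5},{"dp":[0,0,40],"dr":[0,0,0],"fingers":0.5},{"dp":[0,0,40],"dr":[0,0,0],"fingers":0.5}])

```text
time_s: 24.45
tool_pos: [0.4504, 0.0584, 0.0798]
tool_rot: [180.0, 0.0, 173.1]
force: [-0.2, 0.3, -0.1]
grip_width: 0.0433
grasp_force: 0.0
```

Request:
step_arm(moves=[{"dp":[0,0,0],"dr":[0,0,0],"fingers":0.5},{"dp":[0,0,0],"dr":[0,0,0],"fingers":0.5},{"dp":[0,0,0],"dr":[0,0,0],"fingers":0.5},{"dp":[0,0,0],"dr":[0,0,0],"fingers":0.5},{"dp":[0,0,0],"dr":[0,0,0],"fingers":0.5}])

```text
time_s: 25.08
tool_pos: [0.4509, 0.0577, 0.0816]
tool_rot: [180.0, 0.1, 173.0]
force: [-0.6, -0.0, -0.6]
grip_width: 0.0435
grasp_force: 0.0
```

```bash
cat > b.py <<'E'
from h import *
import sys
m,im=snap('wrist',sys.argv[1]);o=env.get_obs();T=rot(o)
go([.450,.0583,.009],173.15)
g=cv2.inRange(cv2.cvtColor(im,cv2.COLOR_RGB2HSV),(0,0,70),(179,60,255))
for v in range(80,231,25):
    u=np.where(g[v,270:360])[0]+270;s=max(np.split(u,np.where(np.diff(u)>2)[0]+1),key=len);c=(s[0]+s[-1])/2
    print(v,s[0],s[-1],(T.T@(plane(m,(c,v),.03)-o['tool_pos'])*1000).round(1)[:2])
E
python3 b.py w11
```

```text
dp [ 0.8  0.5 72.4] dr [ 0.0005  0.0007 -0.0032] t 25.12 pos [0.4507 0.0577 0.0814] rot [1.7997e+02 4.0000e-02 1.7297e+02] F [-0.5 -0.6  0.4] g 0.0434Traceback (most recent call last):
  File "b.py", line 7, in <module>
    u=np.where(g[v,270:360])[0]+270;s=max(np.split(u,np.where(np.diff(u)>2)[0]+1),key=len);c=(s[0]+s[-1])/2
                                                                                              ~^^^
IndexError: index 0 is out of bounds for axis 0 with size 0
```

Request:
step_arm(moves=[{"dp":[0.8,0.5,30],"dr":[0,0,0],"fingers":0.5},{"dp":[0,0,30],"dr":[0,0,0],"fingers":0.5},{"dp":[0,0,12],"dr":[0,0,0],"fingers":0.5},{"dp":[0,0,0],"dr":[0,0,0],"fingers":0.5},{"dp":[0,0,0],"dr":[0,0,0],"fingers":0.7}], squeeze=40)

```text
time_s: 25.75
tool_pos: [0.4506, 0.0584, 0.0099]
tool_rot: [180.0, 0.1, 173.0]
force: [0.2, 0.3, -0.1]
grip_width: 0.039
grasp_force: 0.0
```

Request:
step_arm(moves=[{"dp":[0,0,0],"dr":[0,0,0],"fingers":0.85},{"dp":[0,0,0],"dr":[0,0,0],"fingers":1},{"dp":[0,0,0],"dr":[0,0,0],"fingers":1},{"dp":[0,0,0],"dr":[0,0,0],"fingers":1},{"dp":[0,0,0],"dr":[0,0,0],"fingers":1}], squeeze=60)

```text
time_s: 26.38
tool_pos: [0.4502, 0.0584, 0.0095]
tool_rot: [180.0, 0.0, 173.0]
force: [-1.4, -0.4, 6.1]
grip_width: 0.0197
grasp_force: 60.0
```

Run:
```python
from h import *
go([.5112,.3754,.12],182.55);print(env.get_obs()['grasp_force'])
```

```text
dp [ -21.8  322.2 -110.3] dr [ 0.0005  0.0008 -0.1673] t 26.38 pos [0.4502 0.0584 0.0095] rot [1.7997e+02 4.0000e-02 1.7297e+02] F [-1.4 -0.4  6.1] g 0.0197
60.00140905380249
```

Request:
step_arm(moves=[{"dp":[0,0,-25],"dr":[0,0,0],"fingers":1},{"dp":[0,0,-35],"dr":[0,0,0],"fingers":1},{"dp":[0,0,-40],"dr":[0,0,0],"fingers":1},{"dp":[-2.7,30,-1.3],"dr":[0,0,0],"fingers":1},{"dp":[-2.7,40,-1.3],"dr":[0,0,0],"fingers":1}])

```text
time_s: 27.0
tool_pos: [0.4639, 0.127, 0.112]
tool_rot: [179.9, 0.0, 172.8]
force: [0.8, 0.5, -0.3]
grip_width: 0.0192
grasp_force: 60.0
```

Request:
step_arm(moves=[{"dp":[-2.7,40,-1.3],"dr":[0,0,0],"fingers":1},{"dp":[-2.7,40,-1.3],"dr":[0,0,0],"fingers":1},{"dp":[-2.7,40,-1.3],"dr":[0,0,0],"fingers":1},{"dp":[-2.7,40,-1.3],"dr":[0,0,0],"fingers":1},{"dp":[-2.7,40,-1.3],"dr":[0,0,0],"fingers":1}])

```text
time_s: 27.62
tool_pos: [0.5012, 0.3249, 0.1173]
tool_rot: [-180.0, -0.0, 173.0]
force: [0.5, -0.4, -0.2]
grip_width: 0.0196
grasp_force: 60.0
```

Request:
step_arm(moves=[{"dp":[-2.7,30,-1.3],"dr":[0,0,0],"fingers":1},{"dp":[0,22,0],"dr":[0,0,-0.04],"fingers":1},{"dp":[0,0,0],"dr":[0,0,-0.065],"fingers":1},{"dp":[0,0,0],"dr":[0,0,-0.062],"fingers":1},{"dp":[0,0,0],"dr":[0,0,0],"fingers":1}])

```text
time_s: 28.25
tool_pos: [0.5102, 0.3748, 0.1185]
tool_rot: [-180.0, -0.1, -177.5]
force: [0.4, -0.8, -1.1]
grip_width: 0.0193
grasp_force: 60.0
```

Run:
```python
from h import *
go([.5112,.3754,.075],182.55);print(env.get_obs()['wrist_torque'])
```

```text
dp [-1.1  0.6 43.5] dr [-0.0008 -0.0011 -0.001 ] t 28.25 pos [0.5102 0.3748 0.1185] rot [-1.7995e+02 -6.0000e-02 -1.7751e+02] F [ 0.4 -0.8 -1.1] g 0.0193
[0.03683337 0.02107256 0.00916652]
```

Request:
step_arm(moves=[{"dp":[-1,0.6,20],"dr":[0,0,0],"fingers":1},{"dp":[0,0,20],"dr":[0,0,0],"fingers":1},{"dp":[0,0,6],"dr":[0,0,0],"fingers":1},{"dp":[0,0,0],"dr":[0,0,0],"fingers":1},{"dp":[0,0,0],"dr":[0,0,0],"fingers":1}])

```text
time_s: 28.88
tool_pos: [0.512, 0.3761, 0.0739]
tool_rot: [180.0, 0.1, -177.5]
force: [-0.0, -0.2, -1.9]
grip_width: 0.0194
grasp_force: 60.0
```

Run:
```python
from h import *
m,im=snap('wrist','w12');np.savez('w12.npz',im=im,**m)
go([.5112,.3754,.0415],182.55);o=env.get_obs();T=rot(o)
h=cv2.cvtColor(im,cv2.COLOR_RGB2HSV)
W=cv2.inRange(h,(0,0,110),(179,60,255));D=cv2.inRange(h,(10,120,120),(24,255,255))
for v in range(2,262,13):print('%3d'%v,''.join('W' if W[v,u] else 'd' if D[v,u] else '.' for u in range(0,640,7)))
# predicted: bezel top-face edges, door edges from tray estimate (door top z=.012)
def tr(x,y,z,c,yaw):
    a=np.radians(yaw);return proj(m,np.array([c[0]+x*np.cos(a)-y*np.sin(a),c[1]+x*np.sin(a)+y*np.cos(a),z])).round(1)
for x in(-.095,-.06,0):print('door',x,tr(x,-.114,.012,(.5112,.3754),2.55),tr(x,.114,.012,(.5112,.3754),2.55),'bezel',[tr(x,s*.0945,o['tool_pos'][2]+.01,o['tool_pos'],2.55) for s in(-1,1)])
for y in(-.05,.05):print('front edges',tr(-.095,y,.012,(.5112,.3754),2.55),tr(-.0795,y,o['tool_pos'][2]+.01,o['tool_pos'],2.55))
```

```text
dp [ 0.9 -0.7 32.7] dr [ 0.0009  0.0013 -0.0004] t 28.93 pos [0.5121 0.3761 0.0742] rot [ 1.7995e+02  7.0000e-02 -1.7747e+02] F [-0.2  0.4 -0.7] g 0.0193
  2 ............................................................................................
 15 ............................................................................................
 28 ............................................................................................
 41 ............................................................................................
 54 .................................................................WWWWWWWWWWWWWWWWWWW.......d
 67 .................ddddddddddddddd.dddddddddddddddddddddddddddddddddddddddd...................
 80 .................ddddddddddddddddddddddddddddddddddddddddddddddddddddddd....................
 93 ..................ddd.W.......WWWW.............WW..WW.WWWWWWWWWWWWWW........................
106 ............WWWWWWWWWWWWWWWWWWWWWWWWWWWWWWWWWWWWWWWWWWWWWWWWWWWWWWWWWWWWWWWWWW..............
119 ............WWWWWWWWWWWWWWWWWWWWWWWWWWWWWWWWWWWWWWWWWWWWWWWWWWWWWWWWW
[... 644 characters left out ...]
........WWWWWW..................dddWWWWWW.................
223 ...............WWWWWW.dd.....dd.ddddddddddWWWWWWddddddddd.dddd....dd.WWWWWW.................
236 ................WWWWWWdd...............W.WWWWWWW......W.W........dddWWWWWW..................
249 ................WWWWWWdd.............W....WWWWWW..........W......dddWWWWWW..................
door -0.095 [113.9  62.2] [505.8  62.3] bezel [array([69.6, 53.8]), array([552.2,  54. ])]
door -0.06 [123.4 123.3] [496.5 123.4] bezel [array([ 86.4, 143.2]), array([535.5, 143.2])]
door 0 [137.6 215.6] [482.5 215.5] bezel [array([110.3, 270.6]), array([511.7, 270.5])]
front edges [224.   62.2] [187.5  95. ]
front edges [395.9  62.3] [434.6  95.1]
```

Run:
```python
from h import *
d=np.load('w12.npz');m={k:d[k] for k in d.files if k!='im'};im=d['im']
h=cv2.cvtColor(im,cv2.COLOR_RGB2HSV)
W=cv2.inRange(h,(0,0,110),(179,60,255));D=cv2.inRange(h,(10,120,120),(24,255,255))
def ext(M,v,a,b):
    u=np.where(M[v,a:b])[0]+a;return u.min(),u.max()
o=env.get_obs();T=rot(o)
f=lambda p,z:(T.T@(plane(m,p,z)-o['tool_pos'])*1000).round(1)[:2]
for v in range(64,90,5):
    a,b=ext(D,v,60,560);A,B=f((a-.5,v),.012),f((b+.5,v),.012);print('door',v,a,b,A,B,'mid',(A+B)/2,B-A)
for v in range(112,240,16):
    a,b=ext(W,v,60,620);A,B=f((a-.5,v),o['tool_pos'][2]+.0105),f((b+.5,v),o['tool_pos'][2]+.0105);print('bezel',v,a,b,'mid',(A+B)/2,B-A)
for u in(180,260,360,440):
    vd=np.where(D[40:92,u])[0]+40;vw=np.where(W[92:140,u])[0]+92
    print('front',u,'door',f((u,vd.min()-.5),.012),'bezel',f((u,vw.min()-.5),o['tool_pos'][2]+.0105),vd.min(),vw.min())
```

```text
door 64 116 507 [  94.9 -114. ] [ 95.1 114.4] mid [95.   0.2] [2.000e-01 2.284e+02]
door 69 115 504 [  92.2 -115.1] [ 92.3 113.1] mid [92.25 -1.  ] [1.000e-01 2.282e+02]
door 74 116 502 [  89.4 -114.9] [ 89.6 112.3] mid [89.5 -1.3] [2.000e-01 2.272e+02]
door 79 117 502 [  86.6 -114.8] [ 86.8 112.8] mid [86.7 -1. ] [2.000e-01 2.276e+02]
door 84 118 501 [  83.8 -114.7] [ 84.  112.6] mid [83.9  -1.05] [2.000e-01 2.273e+02]
door 89 118 500 [  81.  -115.1] [ 81.1 112.5] mid [81.05 -1.3 ] [1.000e-01 2.276e+02]
bezel 112 83 540 mid [72.85  0.2 ] [1.000e-01 1.872e+02]
bezel 128 86 536 mid [66.35  0.  ] [1.000e-01 1.868e+02]
bezel 144 91 533 mid [59.75  0.45] [1.000e-01 1.859e+02]
bezel 160 92 530 mid [52.9  0. ] [  0.  186.8]
bezel 176 95 527 mid [45.9  0. ] [  0.  186.8]
bezel 192 98 524 mid [38.7   0.05] [  0.  186.7]
bezel 208 101 521 mid [31.3  0. ] [  0.  186.6]
bezel 224 104 518 mid [23.7  0. ] [  0.  186.6]
front 180 door [ 94.7 -76.5] bezel [ 80.1 -52.8] 65 94
front 260 door [ 94.7 -29.9] bezel [ 80.1 -20.6] 65 94
front 360 door [94.8 28.4] bezel [80.5 19.7] 65 93
front 440 door [94.8 75. ] bezel [80.5 51.9] 65 93
```

The bezel is parallel to the door. The door's middle is 1.1 mm to ‑y in the tool frame, so I correct that and lower to the catches.

Request:
step_arm(moves=[{"dp":[-0.4,-1.1,0],"dr":[0,0,0],"fingers":1},{"dp":[0,0,10],"dr":[0,0,0],"fingers":1},{"dp":[0,0,10],"dr":[0,0,0],"fingers":1},{"dp":[0,0,5],"dr":[0,0,0],"fingers":1},{"dp":[0,0,3],"dr":[0,0,0],"fingers":1}])

```text
time_s: 29.55
tool_pos: [0.5117, 0.3745, 0.0446]
tool_rot: [-180.0, -0.0, -177.5]
force: [0.9, 0.4, -1.6]
grip_width: 0.019
grasp_force: 60.0
```

Request:
step_arm(moves=[{"dp":[0,0,1.5],"dr":[0,0,0],"fingers":1},{"dp":[0,0,1.5],"dr":[0,0,0],"fingers":1},{"dp":[0,0,0],"dr":[0,0,0],"fingers":1},{"dp":[0,0,0],"dr":[0,0,0],"fingers":1},{"dp":[0,0,0],"dr":[0,0,0],"fingers":1}])

```text
time_s: 30.18
tool_pos: [0.5121, 0.3748, 0.0425]
tool_rot: [180.0, 0.0, -177.5]
force: [0.1, -0.3, -0.0]
grip_width: 0.0193
grasp_force: 60.0
```

Request:
step_arm(moves=[{"dp":[0,0,1],"dr":[0,0,0],"fingers":1},{"dp":[0,0,1],"dr":[0,0,0],"fingers":1},{"dp":[0,0,1],"dr":[0,0,0],"fingers":1},{"dp":[0,0,1],"dr":[0,0,0],"fingers":1},{"dp":[0,0,0],"dr":[0,0,0],"fingers":1}])

```text
time_s: 30.8
tool_pos: [0.5132, 0.3753, 0.0405]
tool_rot: [179.9, 0.1, -177.5]
force: [-1.4, -1.2, 8.1]
grip_width: 0.0195
grasp_force: 60.0
```

Request:
step_arm(moves=[{"dp":[0,0,1],"dr":[0,0,0],"fingers":1},{"dp":[0,0,1],"dr":[0,0,0],"fingers":1},{"dp":[0,0,1],"dr":[0,0,0],"fingers":1},{"dp":[0,0,1],"dr":[0,0,0],"fingers":1},{"dp":[0,0,0],"dr":[0,0,0],"fingers":1}])

```text
time_s: 31.42
tool_pos: [0.5134, 0.3759, 0.0371]
tool_rot: [179.8, 0.2, -177.5]
force: [-0.7, -0.2, 9.2]
grip_width: 0.0191
grasp_force: 60.0
```

Request:
step_arm(moves=[{"dp":[0,0,1],"dr":[0,0,0],"fingers":1},{"dp":[0,0,1],"dr":[0,0,0],"fingers":1},{"dp":[0,0,1],"dr":[0,0,0],"fingers":1},{"dp":[0,0,1],"dr":[0,0,0],"fingers":1},{"dp":[0,0,0],"dr":[0,0,0],"fingers":1}])

```text
time_s: 32.05
tool_pos: [0.5113, 0.3755, 0.0316]
tool_rot: [180.0, -0.0, -177.4]
force: [-6.2, -1.0, 8.5]
grip_width: 0.0196
grasp_force: 60.0
```

Request:
step_arm(moves=[{"dp":[0,0,0.5],"dr":[0,0,0],"fingers":1},{"dp":[0,0,0.5],"dr":[0,0,0],"fingers":1},{"dp":[0,0,0.5],"dr":[0,0,0],"fingers":1},{"dp":[0,0,0.5],"dr":[0,0,0],"fingers":1},{"dp":[0,0,0],"dr":[0,0,0],"fingers":1}])

```text
time_s: 32.67
tool_pos: [0.5113, 0.3754, 0.0315]
tool_rot: [179.9, -0.1, -177.4]
force: [-10.3, -4.3, 19.4]
grip_width: 0.0197
grasp_force: 60.0
```

The bezel has bottomed at TCP 0.0315, exactly the predicted home height, with 19 N and level. One firmer press, then I ease to about 12 N and relieve the side force.

Request:
step_arm(moves=[{"dp":[0,0,0.4],"dr":[0,0,0],"fingers":1},{"dp":[0,0,0],"dr":[0,0,0],"fingers":1},{"dp":[0,0,0],"dr":[0,0,0],"fingers":1},{"dp":[0,0,0],"dr":[0,0,0],"fingers":1},{"dp":[0,0,0],"dr":[0,0,0],"fingers":1}])

```text
time_s: 33.3
tool_pos: [0.5113, 0.3755, 0.0315]
tool_rot: [179.9, -0.1, -177.4]
force: [-11.6, -4.0, 21.8]
grip_width: 0.0193
grasp_force: 60.0
```

Request:
step_arm(moves=[{"dp":[0,0,-0.7],"dr":[0,0,0],"fingers":1},{"dp":[0,0,-0.6],"dr":[0,0,0],"fingers":1},{"dp":[0,0,0],"dr":[0,0,0],"fingers":1},{"dp":[0,0,0],"dr":[0,0,0],"fingers":1},{"dp":[0,0,0],"dr":[0,0,0],"fingers":1}])

```text
time_s: 33.92
tool_pos: [0.5113, 0.3755, 0.0316]
tool_rot: [179.9, -0.1, -177.4]
force: [-9.1, -2.6, 15.1]
grip_width: 0.0195
grasp_force: 60.0
```

Run:
```python
from h import *
for n in('wrist','scene','side'):
    m,im=snap(n,'f_'+n);o=env.get_obs();T=rot(o)
    if n=='wrist':
        h=cv2.cvtColor(im,cv2.COLOR_RGB2HSV);W=cv2.inRange(h,(0,0,110),(179,60,255));D=cv2.inRange(h,(10,120,120),(24,255,255))
        f=lambda p,z:(T.T@(plane(m,p,z)-o['tool_pos'])*1000).round(1)[:2]
        for v in range(112,240,30):
            u=np.where(W[v,60:560])[0]+60;A,B=f((u.min()-.5,v),.042),f((u.max()+.5,v),.042)
            u=np.where(D[v,60:560])[0]+60;C,E=f((u.min()-.5,v),.012),f((u.max()+.5,v),.012);print(v,'bezel',(A+B)/2,(B-A)[1],'door',(C+E)/2,(E-C)[1])
        for u in(180,260,360,440):
            vd=np.where(D[20:110,u])[0]+20;vw=np.where(W[60:140,u])[0]+60
            print('front door',f((u,vd.min()-.5),.012),'bezel',f((u,vw.min()-.5),.042))
go([.5112,.3754,.0315],182.55);o=env.get_obs();print(o['wrist_torque'],o['force'],o['grasp_force'],o['tool_rot'])
```

```text
112 bezel [72.65  0.5 ] 187.4 door [  70.5 -115.6] 6.799999999999997
142 bezel [60.35  0.1 ] 183.60000000000002 door [55.85 -2.95] 232.1
172 bezel [47.45  0.3 ] 187.0 door [ 40.35 -21.1 ] 195.60000000000002
202 bezel [33.9  0.1] 187.0 door [  24.1 -113.3] 1.5999999999999943
232 bezel [19.55  0.35] 187.10000000000002 door [   6.9  -113.05] 1.7000000000000028
front door [ 94.2 -61.8] bezel [ 79.9 -52.9]
front door [ 92.  -24.2] bezel [ 80.  -20.6]
front door [93.8 23.1] bezel [80.  19.8]
front door [94.3 60.8] bezel [80.4 52.1]
dp [ 0.1 -0.   0.1] dr [ 0.001  -0.0009  0.0005] t 34.08 pos [0.5113 0.3754 0.0316] rot [ 1.7994e+02 -5.0000e-02 -1.7742e+02] F [-7.4 -2.6 14.4] g 0.0196
[-0.61516488  1.46756005  0.01419284] [-7.44483859 -2.61946472 14.43997647] 60.00513195991516 [ 1.79942764e+02 -5.12785759e-02 -1.77421023e+02]
```

```bash
python3 -c "
from cell import env
print(env.sign_off())"
```

```text
the job is handed in; nothing more can be done
None
```

I handed in the job at about 34 s with both slats in their slots and the bezel held down at about 14 N; it measured level, centred and at home height, but I inferred the four clicks from height and force because the catches can't be seen from above.

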